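# Set out ballasted display posts from the clear-covered case

## Task

Lever the clear cover of the display case up with the blade of the opener and swing the cover wide open. Take out every post that is in the case, find its weighted end by feeling how it balances in the grip, and stand it weighted end down on the grey display board. Finish with all the posts standing, the cover fully closed again and the opener lying flat on the green mat, and leave the jar, the cup and the mandrel stand alone.

Things in the scene. Friction and masses are not known exactly. Their poses are not given: they have to be found in the camera images.
- case: fixed display case: wooden plinth 239 (x, from -122 to 117) by 170 (y) mm, 40 mm high; origin on the bench, x from the front lip to the hinge at the back (away from the robot). Two rails along x, 23 mm high, 10 mm wide, at y = -38 and 38 mm, carry the posts in slots at x = -73, -26, 21, 68 mm, parted by 8 mm high pegs on the rails; 33 mm are free between a post's centre and the plinth.
- cover (a joint): hinge of the clear cover, rad: 0 closed, grows as it opens up and away from the robot, stop at 1.8. Its friction (0.34 N m) holds it wherever it is left; lifting at the lip takes about 3 N. Cover: hood 62 mm high, 170 mm wide, front wall's outer face 216 mm from the hinge; a brass lip 5 mm thick sticks out at its foot, 216 to 242 mm from the hinge line, underside flush with the hood's rim.
- hinge_line (a point): middle of the hinge line (fixed to the case): 120 mm behind the case's origin, 40 mm above the bench; the hinge runs along the case's y axis and the cover's underside passes through it.
- cover_lip (a point): middle of the underside of the brass lip, 229 mm from the hinge line; moves with the cover.
- pry_slot (a point): middle of the mouth of the pry slot in the plinth's front, directly under the closed lip: 60 mm wide (y), 9 mm high (31 to 40 mm above the bench), 26 mm deep along the case's +x, open at the front.
- opener (a point): case opener: centre of its dark wood handle (70 long x 20 wide x 24 mm high). Its x axis points to the tip, z up as it lies. A level steel blade 18 mm wide and 3 mm thick runs out at mid-height of the handle. 90 g. It starts lying on the green mat.
- opener_tip (a point): tip of the opener's blade, 85 mm from the handle's centre.
- mat: fixed green mat 170 (x) by 250 (y) mm, 3 mm thick, origin at the centre of its underside. It and the board lie to the left and right of the case, either way round.
- board: fixed grey display board 160 (x) by 250 (y) mm, 12 mm thick, origin at the centre of its underside.
- post_a (a point): display post A (None if absent): square blue bar 20 x 20 x 110 mm, alike at both ends, about 0.21 kg. This point is its centre; x runs along the bar, but its sense says nothing of which end is heavy. Lead hidden in one end puts the centre of mass 28 mm from the middle (about 0.06 N m when held level by the middle). It starts lying along the case's y axis on the rails, its centre 73 mm above the bench.
- post_b (a point): display post B (None if absent): square blue bar 20 x 20 x 110 mm, alike at both ends, about 0.21 kg. This point is its centre; x runs along the bar, but its sense says nothing of which end is heavy. Lead hidden in one end puts the centre of mass 28 mm from the middle (about 0.06 N m when held level by the middle). It starts lying along the case's y axis on the rails, its centre 73 mm above the bench.
- post_c (a point): display post C (None if absent): square blue bar 20 x 20 x 110 mm, alike at both ends, about 0.21 kg. This point is its centre; x runs along the bar, but its sense says nothing of which end is heavy. Lead hidden in one end puts the centre of mass 28 mm from the middle (about 0.06 N m when held level by the middle). It starts lying along the case's y axis on the rails, its centre 73 mm above the bench.
- post_d (a point): display post D (None if absent): square blue bar 20 x 20 x 110 mm, alike at both ends, about 0.21 kg. This point is its centre; x runs along the bar, but its sense says nothing of which end is heavy. Lead hidden in one end puts the centre of mass 28 mm from the middle (about 0.06 N m when held level by the middle). It starts lying along the case's y axis on the rails, its centre 73 mm above the bench.
- jar_mid (a point): bystander: amber jar, 56 mm across, 75 mm high; point at half height.
- cup_mid (a point): bystander: white cup, 72 mm across, 85 mm high; point at half height.
- mandrel_mid (a point): bystander: steel mandrel stand, 70 mm foot, 100 mm high; point at half height.
There are look-alikes about, which are no part of the job. There is more than one size of the part that bears opener; the job needs the largest.

How it is judged:
By the outcome, as a careful person would: the job done as asked, in the order asked, and still so for the second after the job is handed in, with the robot touching nothing.
Of post_a_body, post_b_body, post_c_body, post_d_body only 3 to 4 are there at a start; the rules pass over those that are not, and their reading is None.
At some moment in a run one of opener_body may be knocked a few centimetres aside while the robot is not near it.
Once in a run the grip may slacken for a moment while it holds something.
It also fails if it takes over 210 s, if anything falls off the work surface, if the arm or the gripper's body presses on something with over 40 N, if the wrist force passes 120 N, or if a joint passes its speed limit or range.

## Robot

A 6-joint arm with a two-finger parallel gripper is mounted at the origin on the work surface. World frame = base frame: x ahead of the robot, y to its left, z up, the work surface at z = 0. Lengths are in m, angles in rad, forces in N, time in s.
With the tool pointing down it reaches from about 0.4 to 0.825 m from the base axis. Payload 7 kg.
Tool frame: the origin (TCP) lies midway between the tips of the shut fingers; the grasp point (between the pads) lies 19 mm behind it; z points along the fingers, y is the direction in which the jaws open and shut (so a half turn about z gives the same grasp; the last joint's range is limited). The gripper opens to 85 mm and grips with 20 to 120 N. Pads are 22 mm wide; open, the fingers measure 114 mm over their backs; the gripper's body (76 mm by 85 mm) begins 54 mm behind the grasp point. The pads swing forward as they close: fully open they stand 13 mm farther back than shut.
Start: joints at [-1.023, 0.359, 0.012, 0, -1.224, -0.288], TCP at [0.173, -0.652, 0.231] pointing down, gripper open.
Joint ranges: [-3.07, 3.07], [-1.43, 2.12], [-1.02, 1.25], [-3.03, 1.67], [-3.05, -0], [-3.03, 3.03]. Speed limits (rad/s): [2.39, 2.39, 3.01, 3.14, 3.14, 3.14].

## Interface

Orientations are given as a unit quaternion [w, x, y, z].
In Python, from workcell import r gives the robot as it stands.
- The arm moves only by the shell command python3 -m creep 'ROWS'. ROWS is JSON, a list of rows, each an object of numbers: "fingers": the opening, from 0 (shut) to 1 (fully open); "dx", "dy", "dz": the shift along the tool's x, y, z in units of 120 mm (1.0 is 120 mm); "spin": the turn about the tool's z in units of 0.5 rad (1.0 is 0.5 rad). A call has 1 to 20 rows; each row is the pose to reach, as a shift and turn from the pose commanded when the call began, along the tool's axes at that moment; what a row does not reach only later rows make up. A row lasts 1/8 s, in which the tool goes at most 62.5 mm and 10.7 degrees, less where a joint would pass 70% of its speed; a pose out of reach is approached as far as the arm can. A call with a number of a shift or a turn outside -1 to 1 is refused whole. A call with a gripper value outside its range is refused whole. The fingers move at their own pace and stop on an object; the grip force is fixed at half the most. Time passes only in rows, so rows that repeat a pose let the fingers close. It gives the time, the measured TCP pose, the force and the opening at its end, in the units of the state.
- r.get_state(): the state, without advancing time (a new reading comes with each control period).
- r.capture(name): name is "scene" or "top" or "wrist"; returns (picture, depth): 400x640x3 uint8, red, green, blue; 400x640 float32, m along the optical axis (not along the pixel's ray), 0 where there is no reading.
- r.get_calibration(name): a dict with "intrinsics" (3x3 intrinsics, pixels), "dist_coeffs" ([k1, k2, p1, p2, k3] as OpenCV has them; the pictures are not rectified), "R" (3x3) and "t" (3): a world point X has camera coordinates R X + t. Camera axes: x right, y down, z forward; pixel columns grow to the right and rows downward; lengths in m; the calibration is good to about 2 mm. A picture is of the moment at which its call begins: read the wrist's pose just before it. get_calibration takes no time and is no camera call; for the wrist camera it gives the pose at the moment of the call.
- r.finish_job(): hands the job in, once; it reports no verdict.
The state is a dict: "time_s": time; "q": joint angles; "joint_vel": joint speeds; "tau": joint torques, N m; "ee_pos": TCP position; "orientation": TCP orientation; "wrist_force": force on the tool from outside, world axes, zero at the start; "torque": the same for the moment, N m; "opening": finger opening in m.
Only numpy, scipy, OpenCV 4.12 (cv2) and the standard library are available. Lean on these libraries where they do the work, as an engineer would, in place of code of your own. Each camera call takes 0.05 s, during which the arm holds its last target. There are 200 camera calls.

## Working session

There is one attempt and no reset: what is moved stays moved. The work goes in short steps, Python scripts to look and compute and a shell command to move; the robot and the scene stay as the last step left them, time stands still between calls to the robot, and variables do not carry over. Pictures are saved under pics/ and viewed, about 12 in all and at most 16, crops included, and the job is handed in when it is done.

```bash
ls; mkdir -p pics; python3 - <<'E'
from workcell import r
import cv2, numpy as np
s=r.get_state()
for k in s: print(k,np.round(s[k],3))
for n in ("scene","top"):
    c=r.get_calibration(n); print(n,np.round(c["intrinsics"],1).tolist(),np.round(c["R"],3).tolist(),np.round(c["t"],3).tolist(),c["dist_coeffs"])
    p,d=r.capture(n); np.savez(f"pics/{n}0.npz",p=p,d=d)
    cv2.imwrite(f"pics/{n}0.png",p[:,:,::-1])
E
```

```text
pics
time_s 0.0
q [-1.023  0.359  0.011 -0.    -1.224 -0.288]
joint_vel [-0.     0.001 -0.    -0.     0.001  0.001]
tau [-0.0000e+00 -5.8331e+01  2.9343e+01  6.9360e+00 -6.0000e-03 -0.0000e+00]
ee_pos [ 0.173 -0.652  0.23 ]
orientation [-0.    -0.129  0.992  0.001]
wrist_force [ 0.103 -0.743  0.181]
torque [ 0.06  -0.042 -0.035]
opening 0.086
scene [[362.6, 0.0, 321.6], [0.0, 362.6, 199.8], [0.0, 0.0, 1.0]] [[0.539, 0.842, 0.008], [0.733, -0.464, -0.498], [-0.416, 0.275, -0.867]] [-0.29, -0.367, 1.388] [0.00853758 0.         0.         0.         0.        ]
top [[387.0, 0.0, 320.6], [0.0, 387.0, 201.0], [0.0, 0.0, 1.0]] [[-0.022, -1.0, 0.004], [-0.997, 0.022, -0.071], [0.071, -0.006, -0.997]] [-0.007, 0.532, 1.487] [-0.09008592  0.          0.          0.          0.        ]
```

View pics/top0.png

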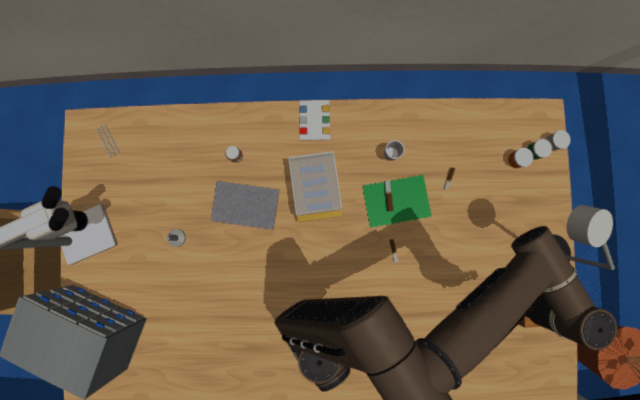

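View pics/scene0.png

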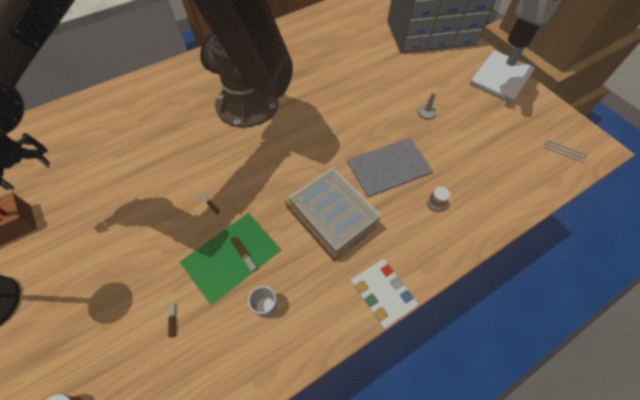

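The top view shows the case at (315,185) with four pale blue posts in it. The mat is at (397,201) and the board at (245,204). Three opener-like tools are visible: on the mat (389,195), at (450,178) and at (394,250). The one on the mat is the largest and lies where the opener should start. I'll confirm it in a crop and measure.

```bash
cat > h.py <<'E'
import numpy as np, cv2
from workcell import r
def ray(cal,uv):
    uv=np.array(uv,float).reshape(-1,1,2)
    n=cv2.undistortPoints(uv,np.array(cal["intrinsics"]),np.array(cal["dist_coeffs"])).reshape(-1,2)
    R=np.array(cal["R"]);t=np.array(cal["t"])
    return -R.T@t,(np.c_[n,np.ones(len(n))])@R
def plane(cal,uv,z):
    o,d=ray(cal,uv); return o+d*((z-o[2])/d[:,2])[:,None]
def proj(cal,P):
    R=np.array(cal["R"]);rv=cv2.Rodrigues(R)[0]
    return cv2.projectPoints(np.array(P,float).reshape(-1,1,3),rv,np.array(cal["t"],float),np.array(cal["intrinsics"]),np.array(cal["dist_coeffs"]))[0].reshape(-1,2)
def shot(n,f=None,crop=None,k=1):
    cal=r.get_calibration(n); p,d=r.capture(n)
    if f:
        q=p[:,:,::-1]
        if crop: x0,x1,y0,y1=crop; q=q[y0:y1,x0:x1]
        cv2.imwrite("pics/"+f,cv2.resize(q,None,fx=k,fy=k,interpolation=cv2.INTER_CUBIC))
    return cal,p,d
def biggest(m):
    c=cv2.findContours(m.astype(np.uint8),cv2.RETR_EXTERNAL,cv2.CHAIN_APPROX_NONE)[0]
    return max(c,key=cv2.contourArea)
def yaw():
    w,x,y,z=r.get_state()["orientation"]; return np.arctan2(2*(x*y+w*z),1-2*(y*y+z*z))
E
python3 - <<'E'
from h import *
z=np.load("pics/top0.npz");p=z["p"];d=z["d"];c=r.get_calibration("top")
cv2.imwrite("pics/c1.png",cv2.resize(p[125:265,205:470,::-1],None,fx=3,fy=3,interpolation=cv2.INTER_CUBIC))
hsv=cv2.cvtColor(p,cv2.COLOR_RGB2HSV)
H,S,V=[hsv[...,i].astype(int) for i in range(3)]
def rect(m,zz,name):
    ct=biggest(m); b=cv2.boxPoints(cv2.minAreaRect(ct)); w=plane(c,b,zz)
    print(name,cv2.contourArea(ct),np.round(b).tolist(),np.round(w[:,:2],3).tolist(),"c",np.round(w.mean(0)[:2],4))
g=(H>45)&(H<80)&(S>150)&(V>60); yy,xx=np.mgrid[:400,:640]
rect(g&(xx>350)&(xx<440)&(yy>165)&(yy<235),0.003,"mat")
rect((S<60)&(V>60)&(xx>200)&(xx<285)&(yy>175)&(yy<235),0.012,"board")
brass=(H>15)&(H<30)&(S>150)&(xx>285)&(xx<350)&(yy>195)&(yy<225)
rect(brass,0.045,"brass")
box=(xx>362)&(xx<440)&(yy>172)&(yy<230)
rect(((H<20)|(H>170))&(S>80)&(V<130)&box&~g,0.027,"handle")
bl=(S<90)&(V>90)&box&(abs(xx-389)<12)&(yy<205); rect(bl,0.0165,"blade")
post=(H>95)&(H<125)&(S>35)&(xx>290)&(xx<340)&(yy>155)&(yy<215)
n,l,st,ce=cv2.connectedComponentsWithStats(post.astype(np.uint8))
for i in range(1,n):
    if st[i,4]>20: print("post",st[i],np.round(plane(c,ce[i],0.083),3))
E
```

```text
mat 2130.0 [[363.0, 186.0], [422.0, 175.0], [430.0, 215.0], [370.0, 226.0]] [[0.588, -0.187], [0.627, -0.427], [0.467, -0.45], [0.429, -0.212]] c [ 0.5278 -0.3191]
board 2422.5 [[210.0, 220.0], [216.0, 180.0], [279.0, 189.0], [273.0, 229.0]] [[0.467, 0.415], [0.623, 0.392], [0.582, 0.144], [0.427, 0.169]] c [0.5248 0.2799]
brass 230.0 [[297.0, 216.0], [341.0, 210.0], [342.0, 216.0], [297.0, 222.0]] [[0.475, 0.074], [0.496, -0.095], [0.472, -0.098], [0.452, 0.071]] c [ 0.4737 -0.0122]
handle 232.5 [[383.0, 229.0], [383.0, 220.0], [424.0, 220.0], [424.0, 229.0]] [[0.418, -0.258], [0.453, -0.259], [0.449, -0.42], [0.414, -0.418]] c [ 0.4332 -0.3387]
blade 49.0 [[385.0, 180.0], [390.0, 180.0], [390.0, 192.0], [385.0, 192.0]] [[0.609, -0.274], [0.609, -0.294], [0.562, -0.292], [0.562, -0.272]] c [ 0.5855 -0.2832]
post [304 179  19   6  30] [[0.601 0.006 0.083]]
post [305 191  22   5  53] [[ 0.557 -0.008  0.083]]
post [308 204  23   5  66] [[ 0.509 -0.013  0.083]]
```

View pics/c1.png

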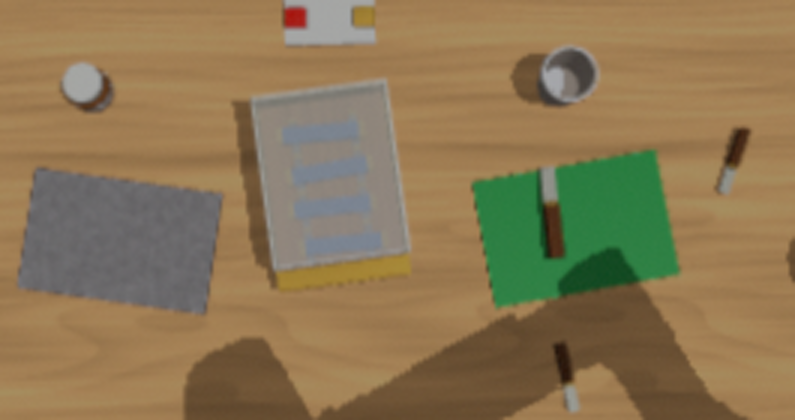

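The crop confirms it: the tool on the mat (crop (551,212)) is about 120 mm long, which matches the largest opener. Its tip points away from the robot. The posts are at crop (320,132), (330,170), (332,207) and (343,243), so all four are present. I'll move above the opener and look with the wrist camera.

```bash
cat >> h.py <<'E'
def tox(a): return (a+np.pi)%(2*np.pi)-np.pi
def need(x,y,z,a):
    """shift in tool axes/units to world TCP (x,y,z), tool-x heading a (rad, mod pi)"""
    s=r.get_state(); p=np.array(s["ee_pos"]); h=yaw(); ex=np.array([np.cos(h),np.sin(h)]); ey=np.array([ex[1],-ex[0]])
    d=np.array([x,y,z])-p; da=(a-h+np.pi/2)%np.pi-np.pi/2
    print("t %.1f at"%s["time_s"],np.round(p,4),"hd %.3f"%h,"need dx %.3f dy %.3f dz %.3f spin %.3f"%(d[:2]@ex/.12,d[:2]@ey/.12,-d[2]/.12,-da/.5),"open %.4f"%s["opening"])
E
for i in 1 2 3; do python3 -m creep '[{"dx":-0.9,"dy":0.55,"dz":0.17},{"dx":-0.9,"dy":0.55,"dz":0.17},{"dx":-0.9,"dy":0.55,"dz":0.17}]'; done
python3 -m creep '[{"dx":-0.9,"dy":0.55,"dz":0.17,"spin":0.41},{"dx":-0.9,"dy":0.55,"dz":0.17,"spin":0.41},{"dx":-0.9,"dy":0.55,"dz":0.17,"spin":0.41},{"dx":-0.9,"dy":0.55,"dz":0.17,"spin":0.41},{"dx":-0.9,"dy":0.55,"dz":0.17,"spin":0.41}]'
python3 - <<'E'
from h import *
need(.5245,-.2875,.15,.05)
c,p,d=shot("wrist","w1.png")
np.savez("pics/w1.npz",p=p,d=d)
print(np.round(proj(c,[[.5215,-.2875,.027],[.6065,-.283,.0165]])),np.round(-np.array(c["R"]).T@c["t"],3))
E
```

```text
t 0.1 at [ 0.1732 -0.652   0.2305] hd -2.882 need dx -3.609 dy 2.184 dz 0.671 spin 0.419 open 0.0853
[[467. 408.]
 [447. 433.]] [ 0.094 -0.674  0.375]schema error: expected keys fingers, dx, dy, dz, spin
schema error: expected keys fingers, dx, dy, dz, spin
schema error: expected keys fingers, dx, dy, dz, spin
schema error: expected keys fingers, dx, dy, dz, spin
```

View pics/w1.png

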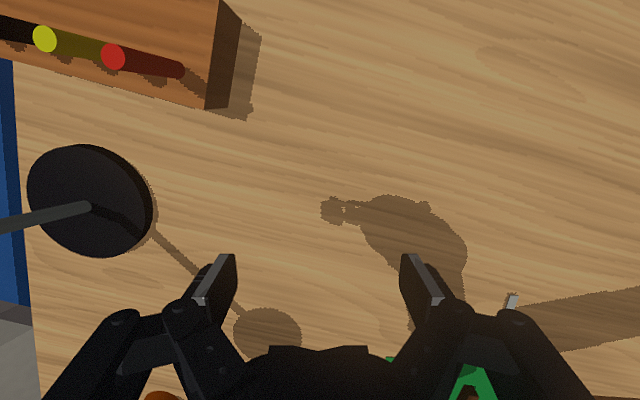

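The moves were refused because every row needs all five keys, so the arm hasn't moved and this wrist picture (viewed: 4) shows only the start area. Repeating with all keys.

```bash
for i in 1 2 3; do python3 -m creep '[{"fingers":1,"dx":-0.9,"dy":0.55,"dz":0.17,"spin":0},{"fingers":1,"dx":-0.9,"dy":0.55,"dz":0.17,"spin":0},{"fingers":1,"dx":-0.9,"dy":0.55,"dz":0.17,"spin":0}]'; done
python3 -m creep '[{"fingers":0.6,"dx":-0.9,"dy":0.55,"dz":0.17,"spin":0.41},{"fingers":0.6,"dx":-0.9,"dy":0.55,"dz":0.17,"spin":0.41},{"fingers":0.6,"dx":-0.9,"dy":0.55,"dz":0.17,"spin":0.41},{"fingers":0.6,"dx":-0.9,"dy":0.55,"dz":0.17,"spin":0.41},{"fingers":0.6,"dx":-0.9,"dy":0.55,"dz":0.17,"spin":0.41}]'
python3 - <<'E'
from h import *
need(.5245,-.2875,.15,.05)
c,p,d=shot("wrist","w2.png")
np.savez("pics/w2.npz",p=p,d=d)
print(np.round(proj(c,[[.5215,-.2875,.027],[.6065,-.283,.0165]])),np.round(-np.array(c["R"]).T@c["t"],3),np.round(c["R"],2).tolist())
E
```

```text
time_s: 0.52
ee_pos: [0.2628, -0.558, 0.2103]
orientation: [-0.0, -0.131, 0.991, 0.001]
wrist_force: [-0.7, 0.1, 1.2]
opening: 0.0854
time_s: 0.9
ee_pos: [0.35, -0.4671, 0.19]
orientation: [-0.0, -0.131, 0.991, 0.0]
wrist_force: [-0.1, -0.9, 0.8]
opening: 0.0859
time_s: 1.27
ee_pos: [0.4373, -0.3761, 0.1695]
orientation: [-0.0, -0.131, 0.991, 0.0]
wrist_force: [-0.3, -0.9, 0.2]
opening: 0.0854
time_s: 1.9
ee_pos: [0.5222, -0.2876, 0.15]
orientation: [0.0, -0.027, 1.0, -0.0]
wrist_force: [1.0, 0.6, -0.3]
opening: 0.051
t 1.9 at [ 0.5222 -0.2876  0.15  ] hd -3.088 need dx -0.019 dy -0.000 dz -0.000 spin 0.007 open 0.0510
[[319. 188.]
 [318. 259.]] [ 0.44  -0.293  0.294] [[-0.05, 1.0, -0.0], [0.95, 0.05, 0.32], [0.32, 0.02, -0.95]]
```

View pics/w2.png

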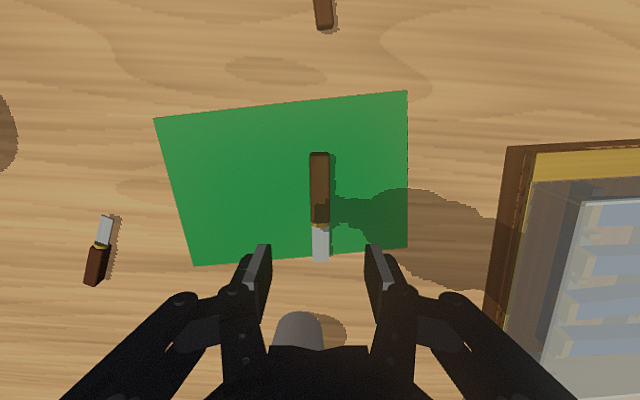

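The opener is where predicted (handle (319,188), tip (320,261)) and lined up with the jaws. Descending and grasping.

```bash
python3 -m creep '[{"fingers":0.6,"dx":-0.02,"dy":0,"dz":0.5,"spin":0},{"fingers":0.6,"dx":-0.02,"dy":0,"dz":0.9,"spin":0},{"fingers":0.6,"dx":-0.02,"dy":0,"dz":0.9,"spin":0}]'
python3 -m creep '[{"fingers":0.6,"dx":0,"dy":0,"dz":0.28,"spin":0},{"fingers":0.6,"dx":0,"dy":0,"dz":0.28,"spin":0},{"fingers":0,"dx":0,"dy":0,"dz":0.28,"spin":0},{"fingers":0,"dx":0,"dy":0,"dz":0.28,"spin":0},{"fingers":0,"dx":0,"dy":0,"dz":0.28,"spin":0},{"fingers":0,"dx":0,"dy":0,"dz":0.28,"spin":0},{"fingers":0,"dx":0,"dy":0,"dz":0.28,"spin":0}]'
python3 -m creep '[{"fingers":0,"dx":0,"dy":0,"dz":-0.4,"spin":0},{"fingers":0,"dx":0,"dy":0,"dz":-0.8,"spin":0},{"fingers":0,"dx":0,"dy":0,"dz":-0.8,"spin":0}]'
python3 - <<'E'
from h import *
need(.5245,-.2875,.15,.05)
c,p,d=shot("wrist","w3.png",(160,480,130,330),2)
E
```

```text
time_s: 2.33
ee_pos: [0.5221, -0.2864, 0.0388]
orientation: [-0.003, -0.026, 1.0, 0.001]
wrist_force: [0.9, -0.6, 0.8]
opening: 0.0512
time_s: 3.2
ee_pos: [0.5269, -0.2866, 0.0106]
orientation: [0.002, -0.028, 1.0, -0.001]
wrist_force: [-1.2, -0.0, 6.3]
opening: 0.0182
time_s: 3.58
ee_pos: [0.5285, -0.287, 0.1099]
orientation: [0.005, -0.028, 1.0, -0.001]
wrist_force: [-0.1, 0.8, -2.5]
opening: 0.0187
t 3.6 at [ 0.5285 -0.287   0.1099] hd -3.086 need dx 0.034 dy -0.003 dz -0.334 spin 0.011 open 0.0187
```

View pics/w3.png

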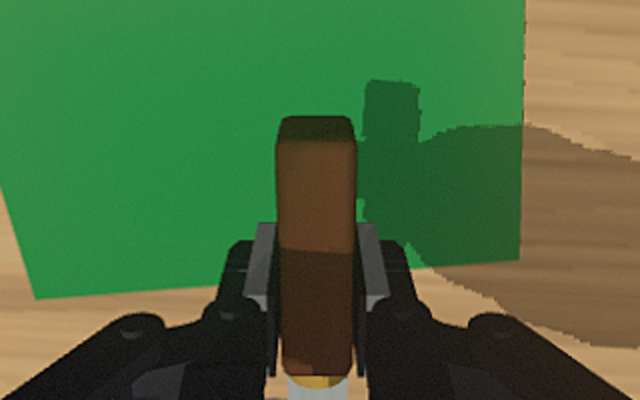

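The opener is held squarely in the pads (viewed: 6). Next I'll check where the blade is relative to the TCP, using wrist depth.

```bash
python3 - <<'E'
from h import *
s=r.get_state();P=np.array(s["ee_pos"])
c,p,d=shot("wrist","w4.png")
hsv=cv2.cvtColor(p,cv2.COLOR_RGB2HSV).astype(int)
tip=proj(c,[[P[0]+.0796,P[1]+.004,P[2]+.0044]])[0];print("pred tip px",tip)
for v in range(200,400,10):
    u=np.arange(296,346,2); print(v,[("%d/%d/%d"%(p[v,x].sum()//3,hsv[v,x,1],d[v,x]*1000)) for x in (304,312,320,328,336)])
def pts(u,v):
    o,dd=ray(c,[[u,v]]); R=np.array(c["R"]); return o+dd[0]*d[v,u]
for uv in [(320,215),(320,250),(318,290),(320,310),(320,325),(320,333),(320,340)]: print(uv,np.round(pts(*uv)-P,4))
E
```

```text
pred tip px [317.94840318 363.26120343]
200 ['46/127/137', '43/146/135', '45/147/135', '44/115/135', '31/153/137']
210 ['58/142/134', '63/153/134', '63/156/135', '66/153/134', '50/152/136']
220 ['58/162/137', '63/153/137', '63/150/136', '66/153/137', '50/151/138']
230 ['63/145/139', '61/154/137', '63/149/137', '66/149/139', '46/158/138']
240 ['61/148/140', '61/154/140', '60/166/140', '62/164/140', '45/151/141']
250 ['61/156/142', '62/149/0', '59/169/141', '65/153/143', '44/155/141']
260 ['42/132/144', '40/146/144', '40/146/143', '43/140/144', '33/96/143']
270 ['38/153/146', '39/148/146', '41/145/145', '41/157/146', '25/99/144']
280 ['42/132/147', '40/141/148', '41/153/148', '42/140/148', '26/53/142']
290 ['36/161/150', '44/132/149', '39/157/150', '42/143/150', '26/66/143']
300 ['38/158/152', '40/141/152', '41/136/152', '40/147/152', '33/113/155']
310 ['38/139/154', '40/145/153', '40/141/153', '38/169/155', '86/127/305']
320 ['157/6/170', '119/166/160', '129/158/158', '75/167/162', '147/111/310']
330 ['152/22/170', '153/11/171', '158/11/172', '154/11/171', '139/115/314']
340 ['141/11/173', '154/10/174', '156/11/174', '153/11/174', '135/115/319']
350 ['24/47/88', '7/113/88', '90/8/176', '23/31/88', '23/21/87']
360 ['23/41/81', '17/51/82', '23/41/84', '25/28/83', '27/26/83']
370 ['15/57/80', '17/54/81', '21/33/79', '18/38/80', '24/29/81']
380 ['20/44/76', '19/46/77', '13/51/77', '17/14/78', '18/78/77']
390 ['18/51/74', '18/70/74', '18/89/75', '20/23/73', '16/0/74']
(320, 215) [-0.0313 -0.0012  0.0198]
(320, 250) [-0.0121 -0.0001  0.0184]
(318, 290) [0.0124 0.0003 0.0174]
(320, 310) [0.0247 0.0021 0.0182]
(320, 325) [0.0446 0.0033 0.0079]
(320, 333) [0.0506 0.0036 0.0081]
(320, 340) [0.0567 0.004  0.0075]
```

```bash
python3 -m creep '[{"fingers":0,"dx":0.5,"dy":0.1,"dz":0,"spin":0},{"fingers":0,"dx":1,"dy":0.2,"dz":0,"spin":0},{"fingers":0,"dx":1,"dy":0.2,"dz":0,"spin":0}]'
python3 -m creep '[{"fingers":0,"dx":0.2,"dy":0.5,"dz":0,"spin":-0.146},{"fingers":0,"dx":0.2,"dy":0.95,"dz":0,"spin":-0.146},{"fingers":0,"dx":0.2,"dy":0.95,"dz":0,"spin":-0.146}]'
python3 -c "
from h import *
need(.372,-.025,.03,.123)"
```

```text
time_s: 4.05
ee_pos: [0.3987, -0.2676, 0.103]
orientation: [-0.002, -0.027, 1.0, 0.001]
wrist_force: [1.0, 0.5, -0.5]
opening: 0.0184
time_s: 4.42
ee_pos: [0.374, -0.1535, 0.1041]
orientation: [0.0, -0.066, 0.998, 0.0]
wrist_force: [-0.2, -0.9, -0.2]
opening: 0.0187
t 4.4 at [ 0.374  -0.1535  0.1041] hd -3.009 need dx -0.126 dy 1.063 dz 0.617 spin 0.020 open 0.0187
```

```bash
python3 -m creep '[{"fingers":0,"dx":-0.06,"dy":0.5,"dz":0,"spin":0.02},{"fingers":0,"dx":-0.12,"dy":1,"dz":0,"spin":0.02},{"fingers":0,"dx":-0.12,"dy":1,"dz":0,"spin":0.02},{"fingers":0,"dx":-0.12,"dy":1,"dz":0.2,"spin":0.02},{"fingers":0,"dx":-0.12,"dy":1,"dz":0.2,"spin":0.02}]'
python3 - <<'E'
from h import *
need(.372,-.025,.03,.123)
s=r.get_state();print(np.round(s["q"],3))
c,p,d=shot("wrist","w5.png",(100,540,0,400),1.6)
np.savez("pics/w5.npz",p=p,d=d)
E
```

```text
time_s: 5.05
ee_pos: [0.372, -0.0363, 0.0788]
orientation: [-0.002, -0.059, 0.998, -0.001]
wrist_force: [-0.2, -0.6, -0.5]
opening: 0.0184
t 5.0 at [ 0.372  -0.0363  0.0788] hd -3.024 need dx -0.011 dy 0.094 dz 0.407 spin -0.012 open 0.0184
[ 0.441  0.027 -0.822 -0.    -0.726 -1.895]
```

View pics/w5.png

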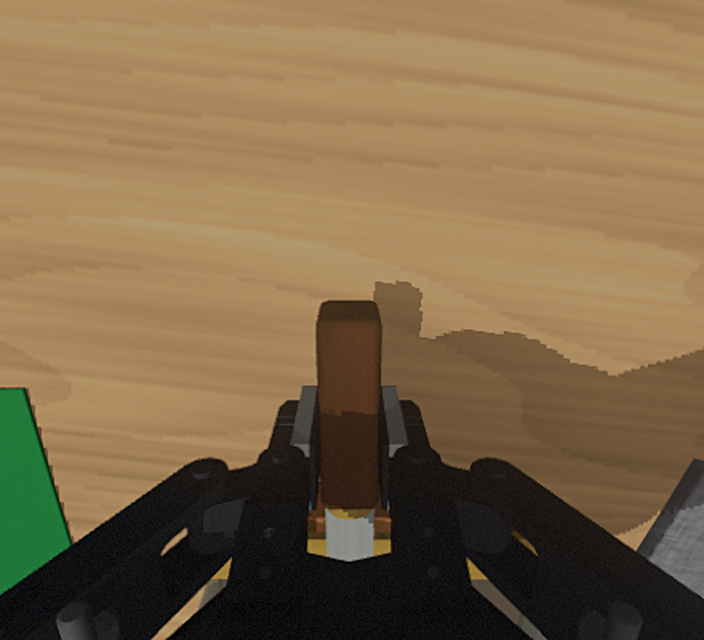

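(Viewed: 7.) The blade points at the brass lip, which shows at crop (315,545) and (385,545) under it. I'll fix the lip's front edge from depth.

```bash
python3 - <<'E'
from h import *
z=np.load("pics/w5.npz");p=z["p"];d=z["d"];c=r.get_calibration("wrist");P=np.array(r.get_state()["ee_pos"])
H,S,V=[a.astype(int) for a in cv2.split(cv2.cvtColor(p,cv2.COLOR_RGB2HSV))]
br=(H>18)&(H<30)&(S>140)&(V>100)&(np.arange(400)[:,None]>310)
o=-np.array(c["R"]).T@c["t"]
for u in range(230,430,6):
    vs=np.where(br[:,u]&(d[:,u]>.1))[0]
    if len(vs):
        for v in (vs[0],vs[-1]):
            _,dd=ray(c,[[u,v]]); print(u,v,np.round(o+dd[0]*d[v,u],4),end=" | ")
        print()
E
```

```text
236 357 [ 0.4949 -0.0896  0.0469] | 236 361 [ 0.4992 -0.0895  0.047 ] | 
242 351 [ 0.4875 -0.0849  0.0472] | 242 359 [ 0.496  -0.0846  0.0473] | 
296 337 [ 0.4677 -0.043   0.0472] | 296 345 [ 0.4752 -0.0422  0.0478] | 
302 337 [ 0.4666 -0.0383  0.0477] | 302 347 [ 0.4774 -0.0373  0.0471] | 
308 318 [ 0.4075 -0.0383  0.0929] | 308 321 [ 0.4097 -0.0381  0.0928] | 
314 319 [ 0.407  -0.0349  0.0939] | 314 323 [ 0.4092 -0.0347  0.0945] | 
320 320 [ 0.4061 -0.0317  0.0952] | 320 323 [ 0.408  -0.0314  0.0954] | 
338 337 [ 0.4639 -0.0101  0.0471] | 338 345 [ 0.4708 -0.0092  0.0483] | 
398 355 [ 0.3817 -0.0039  0.1379] | 398 361 [0.4828 0.042  0.0476] | 
404 361 [ 0.382  -0.002   0.1402] | 404 361 [ 0.382  -0.002   0.1402] | 
428 338 [0.4572 0.061  0.0469] | 428 340 [0.4587 0.0611 0.0475] |
```

```bash
python3 -m creep '[{"fingers":0,"dx":0,"dy":0.1,"dz":0.2,"spin":0},{"fingers":0,"dx":0,"dy":0.1,"dz":0.4,"spin":0},{"fingers":0,"dx":0,"dy":0.1,"dz":0.4,"spin":0},{"fingers":0,"dx":0,"dy":0.1,"dz":0.4,"spin":0}]'
python3 -c "
from h import *
need(.402,-.020,.031,.123);print(np.round(r.get_state()['q'],2))"
```

```text
time_s: 5.6
ee_pos: [0.3724, -0.0236, 0.0329]
orientation: [0.0, -0.059, 0.998, -0.0]
wrist_force: [-0.4, -0.8, -1.3]
opening: 0.0185
t 5.6 at [ 0.3724 -0.0236  0.0329] hd -3.024 need dx -0.249 dy 0.001 dz 0.016 spin -0.012 open 0.0185
[ 0.48  0.12 -0.88  0.   -0.57 -1.93]
```

```bash
python3 -m creep '[{"fingers":0,"dx":-0.05,"dy":0,"dz":0.016,"spin":0},{"fingers":0,"dx":-0.1,"dy":0,"dz":0.016,"spin":0},{"fingers":0,"dx":-0.15,"dy":0,"dz":0.016,"spin":0},{"fingers":0,"dx":-0.2,"dy":0,"dz":0.016,"spin":0},{"fingers":0,"dx":-0.24,"dy":0,"dz":0.016,"spin":0},{"fingers":0,"dx":-0.24,"dy":0,"dz":0.016,"spin":0}]'
python3 - <<'E'
from h import *
need(.402,-.020,.031,.123)
s=r.get_state();print(np.round(s["wrist_force"],1),np.round(s["torque"],2))
c,p,d=shot("scene","s1.png",(240,440,130,280),3.5)
E
```

```text
time_s: 6.35
ee_pos: [0.4006, -0.02, 0.0301]
orientation: [-0.0, -0.059, 0.998, -0.0]
wrist_force: [0.2, 1.3, -0.9]
opening: 0.0187
t 6.3 at [ 0.4006 -0.02    0.0301] hd -3.024 need dx -0.011 dy -0.002 dz -0.007 spin -0.011 open 0.0187
[ 0.2  1.3 -0.9] [ 0.01 -0.01 -0.01]
```

View pics/s1.png

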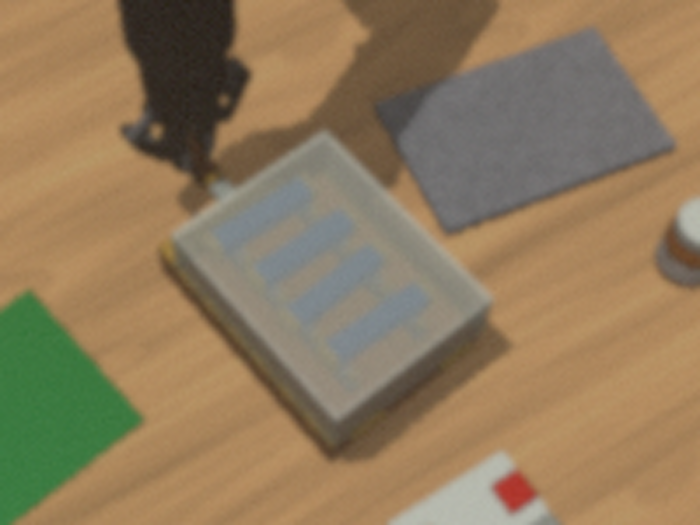

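The blade is in the slot under the lip with no contact force (viewed: 8). Levering up along the lip's arc, 30° first.

```bash
python3 -m creep '[{"fingers":0,"dx":0,"dy":0,"dz":-0.08,"spin":0},{"fingers":0,"dx":-0.007,"dy":0,"dz":-0.163,"spin":0},{"fingers":0,"dx":-0.028,"dy":0,"dz":-0.326,"spin":0},{"fingers":0,"dx":-0.064,"dy":0,"dz":-0.485,"spin":0},{"fingers":0,"dx":-0.113,"dy":0,"dz":-0.641,"spin":0},{"fingers":0,"dx":-0.176,"dy":0,"dz":-0.79,"spin":0},{"fingers":0,"dx":-0.25,"dy":0,"dz":-0.94,"spin":0},{"fingers":0,"dx":-0.25,"dy":0,"dz":-0.94,"spin":0}]'
python3 - <<'E'
from h import *
need(.402,-.020,.031,.123)
s=r.get_state();print(np.round(s["wrist_force"],1),np.round(s["torque"],2))
c,p,d=shot("scene","s2.png",(240,440,100,250),3)
E
```

```text
time_s: 7.4
ee_pos: [0.4311, -0.0162, 0.1446]
orientation: [0.002, -0.059, 0.998, 0.0]
wrist_force: [-1.0, 0.6, -1.2]
opening: 0.0184
t 7.4 at [ 0.4311 -0.0162  0.1446] hd -3.024 need dx 0.245 dy -0.003 dz 0.946 spin -0.010 open 0.0184
[-1.   0.6 -1.2] [-0.01  0.02 -0.01]
```

View pics/s2.png

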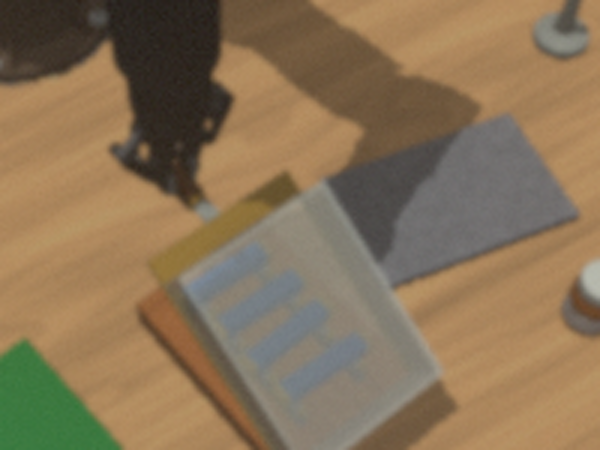

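The cover is opening cleanly, with the blade tip under the lip at crop (205,212) (viewed: 9). Continuing to swing it open.

```bash
python3 -m creep '[{"fingers":0,"dx":-0.089,"dy":0,"dz":-0.138,"spin":0},{"fingers":0,"dx":-0.188,"dy":0,"dz":-0.268,"spin":0},{"fingers":0,"dx":-0.299,"dy":0,"dz":-0.388,"spin":0},{"fingers":0,"dx":-0.42,"dy":0,"dz":-0.5,"spin":0},{"fingers":0,"dx":-0.55,"dy":0,"dz":-0.6,"spin":0},{"fingers":0,"dx":-0.687,"dy":0,"dz":-0.686,"spin":0},{"fingers":0,"dx":-0.833,"dy":0,"dz":-0.762,"spin":0},{"fingers":0,"dx":-0.984,"dy":0,"dz":-0.824,"spin":0}]'
python3 -m creep '[{"fingers":0,"dx":-0.156,"dy":0,"dz":-0.05,"spin":0},{"fingers":0,"dx":-0.315,"dy":0,"dz":-0.085,"spin":0},{"fingers":0,"dx":-0.478,"dy":0,"dz":-0.106,"spin":0},{"fingers":0,"dx":-0.641,"dy":0,"dz":-0.113,"spin":0},{"fingers":0,"dx":-0.804,"dy":0,"dz":-0.106,"spin":0},{"fingers":0,"dx":-0.934,"dy":0,"dz":-0.09,"spin":0},{"fingers":0,"dx":-0.934,"dy":0,"dz":-0.09,"spin":0}]'
python3 -m creep '[{"fingers":0,"dx":-0.07,"dy":0,"dz":0,"spin":0},{"fingers":0,"dx":-0.12,"dy":0,"dz":0.01,"spin":0},{"fingers":0,"dx":-0.12,"dy":0,"dz":0.01,"spin":0}]'
python3 - <<'E'
from h import *
need(.402,-.020,.031,.123)
s=r.get_state();print(np.round(s["wrist_force"],1),np.round(s["torque"],2))
c,p,d=shot("scene","s3.png",(220,460,60,260),2.5)
E
```

```text
time_s: 8.45
ee_pos: [0.5468, -0.0027, 0.2413]
orientation: [-0.001, -0.059, 0.998, -0.0]
wrist_force: [-1.0, 0.4, -0.9]
opening: 0.0184
time_s: 9.32
ee_pos: [0.659, 0.0107, 0.2513]
orientation: [-0.001, -0.059, 0.998, -0.0]
wrist_force: [-0.7, -0.1, -1.5]
opening: 0.0185
time_s: 9.7
ee_pos: [0.6716, 0.0119, 0.2511]
orientation: [-0.002, -0.059, 0.998, -0.0]
wrist_force: [-6.5, -0.8, 1.0]
opening: 0.0187
t 9.7 at [0.6716 0.0119 0.2511] hd -3.024 need dx 2.262 dy -0.001 dz 1.834 spin -0.011 open 0.0187
[-6.5 -0.8  1. ] [-0.18  2.11  0.03]
```

View pics/s3.png

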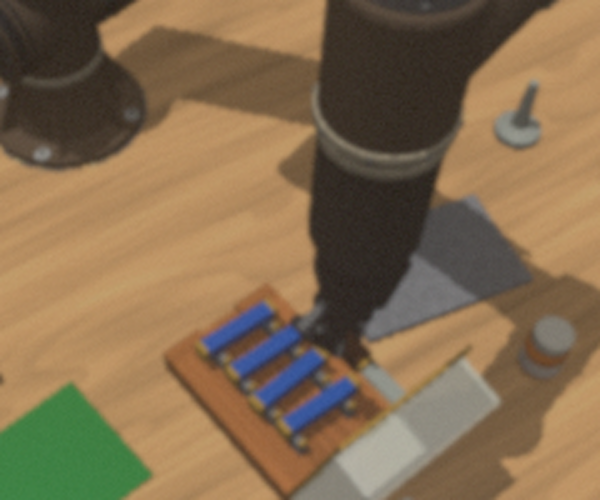

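The cover is against its stop (6.5 N reaction) and four posts show clearly at crop (237,328), (267,350), (290,378) and (320,405) (viewed: 10). Now the opener goes back on the mat.

```bash
python3 -c "
from h import *
need(.508,-.322,.15,.15)"
python3 -m creep '[{"fingers":0,"dx":0.3,"dy":0,"dz":0,"spin":0},{"fingers":0,"dx":0.8,"dy":-0.3,"dz":0,"spin":0},{"fingers":0,"dx":0.8,"dy":-0.6,"dz":0,"spin":0},{"fingers":0,"dx":0.8,"dy":-1,"dz":0,"spin":0},{"fingers":0,"dx":0.8,"dy":-1,"dz":0,"spin":0}]'
python3 -m creep '[{"fingers":0,"dx":0.4,"dy":-0.5,"dz":0.2,"spin":0},{"fingers":0,"dx":0.4,"dy":-1,"dz":0.4,"spin":0},{"fingers":0,"dx":0.4,"dy":-1,"dz":0.8,"spin":0},{"fingers":0,"dx":0.4,"dy":-1,"dz":0.8,"spin":0}]'
python3 -c "
from h import *
need(.508,-.322,.012,.15)"
```

```text
t 9.8 at [0.6715 0.0119 0.2511] hd -3.024 need dx 1.680 dy -2.604 dz 0.843 spin -0.065 open 0.0186
time_s: 10.38
ee_pos: [0.5919, -0.1208, 0.2519]
orientation: [0.001, -0.057, 0.998, -0.0]
wrist_force: [-0.9, 0.2, -1.7]
opening: 0.0189
time_s: 10.88
ee_pos: [0.5554, -0.2433, 0.1514]
orientation: [-0.004, -0.058, 0.998, 0.001]
wrist_force: [0.0, 0.9, -0.7]
opening: 0.0187
t 10.9 at [ 0.5554 -0.2433  0.1514] hd -3.026 need dx 0.468 dy -0.606 dz 1.162 spin -0.069 open 0.0187
```

```bash
python3 -m creep '[{"fingers":0,"dx":0.47,"dy":-0.3,"dz":0.1,"spin":-0.069},{"fingers":0,"dx":0.47,"dy":-0.6,"dz":0.5,"spin":-0.069},{"fingers":0,"dx":0.47,"dy":-0.6,"dz":0.9,"spin":-0.069},{"fingers":0,"dx":0.47,"dy":-0.6,"dz":0.9,"spin":-0.069}]'
python3 -m creep '[{"fingers":0,"dx":0,"dy":0,"dz":0.15,"spin":0},{"fingers":0,"dx":0,"dy":0,"dz":0.25,"spin":0},{"fingers":0,"dx":0,"dy":0,"dz":0.25,"spin":0},{"fingers":0.4,"dx":0,"dy":0,"dz":0.25,"spin":0},{"fingers":0.4,"dx":0,"dy":0,"dz":0.25,"spin":0},{"fingers":0.4,"dx":0,"dy":0,"dz":0.25,"spin":0},{"fingers":0.4,"dx":0,"dy":0,"dz":-0.3,"spin":0},{"fingers":0.4,"dx":0,"dy":0,"dz":-0.7,"spin":0}]'
python3 -m creep '[{"fingers":0.376,"dx":0,"dy":0,"dz":-0.8,"spin":0},{"fingers":0.376,"dx":0,"dy":0,"dz":-0.8,"spin":0}]'
python3 - <<'E'
from h import *
need(.510,-.008,.2,.123)
c,p,d=shot("wrist","w6.png")
np.savez("pics/w6.npz",p=p,d=d)
c,p,d=shot("top"); np.savez("pics/top1.npz",p=p,d=d)
cv2.imwrite("pics/t1.png",cv2.resize(p[125:265,205:470,::-1],None,fx=3,fy=3,interpolation=cv2.INTER_CUBIC))
E
```

```text
time_s: 11.38
ee_pos: [0.5094, -0.3203, 0.0459]
orientation: [-0.002, -0.076, 0.997, 0.001]
wrist_force: [-0.6, -1.3, 0.4]
opening: 0.0186
time_s: 12.38
ee_pos: [0.5106, -0.3214, 0.1332]
orientation: [-0.0, -0.076, 0.997, -0.0]
wrist_force: [1.4, 0.1, -0.0]
opening: 0.0344
time_s: 12.62
ee_pos: [0.5114, -0.3217, 0.2317]
orientation: [0.002, -0.076, 0.997, -0.001]
wrist_force: [-0.4, 0.4, -1.6]
opening: 0.032
t 12.6 at [ 0.5114 -0.3217  0.2317] hd -2.989 need dx -0.385 dy 2.586 dz 0.264 spin 0.059 open 0.0320
```

View pics/t1.png

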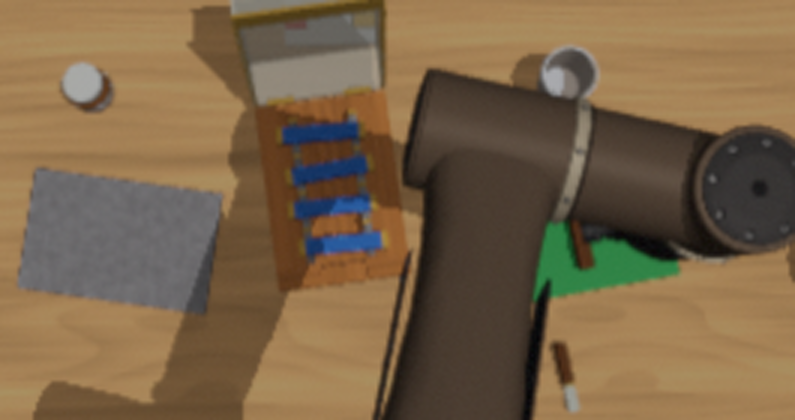

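The cover is wide open and the four posts lie on the rails at crop (320,132), (330,171), (332,207) and (343,243). The opener is on the mat (viewed: 11). Measuring the posts, board, jar and mandrel in this image.

```bash
python3 - <<'E'
from h import *
z=np.load("pics/top1.npz");p=z["p"];c=r.get_calibration("top")
H,S,V=[a.astype(int) for a in cv2.split(cv2.cvtColor(p,cv2.COLOR_RGB2HSV))]
yy,xx=np.mgrid[:400,:640]
m=(H>100)&(H<125)&(S>120)&(xx>290)&(xx<340)&(yy>160)&(yy<215)
n,l,st,ce=cv2.connectedComponentsWithStats(m.astype(np.uint8))
for i in range(1,n):
    if st[i,4]>30:
        q=np.argwhere(l==i)[:,::-1].astype(float); w=plane(c,q,.081)[:,:2]; mu=w.mean(0)
        (cx,cy),sz,a=cv2.minAreaRect((w*1000).astype(np.float32))
        e=np.linalg.svd(w-mu,full_matrices=False)[2][0]; e*=np.sign(e[1])
        t=(w-mu)@e
        print(st[i],"mean",np.round(mu,4),"rect",round(cx,1),round(cy,1),np.round(sz),"axis ang-90 %.3f"%(np.arctan2(e[1],e[0])-np.pi/2),"len",np.round(np.ptp(t),3))
for nm,uv,h in [("jar",(233.7,153.7),.075),("mandrel",(176,237),.02),("cup",(394,149.5),.085)]: print(nm,np.round(plane(c,uv,h)[0],3))
E
```

```text
[300 166  24   7 117] mean [0.6491 0.013 ] rect 648.9 12.3 [19. 88.] axis ang-90 0.069 len 0.088
[303 177  24   9 117] mean [0.6021 0.0013] rect 602.7 2.2 [19. 89.] axis ang-90 0.159 len 0.089
[303 190  25   8 117] mean [ 0.557  -0.0006] rect 556.4 0.4 [19. 90.] axis ang-90 0.083 len 0.09
[307 203  25   7 116] mean [ 0.5105 -0.0131] rect 510.5 -12.8 [17. 91.] axis ang-90 0.079 len 0.091
jar [0.716 0.307 0.075]
mandrel [0.404 0.549 0.02 ]
cup [ 0.716 -0.301  0.085]
```

```bash
python3 -c "
from h import *
print(np.round(r.get_state()['q'],2)); need(.5105,-.013,.2,.1+np.pi/2)"
for i in 1 2; do python3 -m creep '[{"fingers":0.376,"dx":-0.19,"dy":0.5,"dz":0,"spin":0},{"fingers":0.376,"dx":-0.19,"dy":1,"dz":0,"spin":0},{"fingers":0.376,"dx":-0.19,"dy":1,"dz":0.1,"spin":0}]'; done
python3 -c "
from h import *
print(np.round(r.get_state()['q'],2)); need(.5105,-.013,.2,.1+np.pi/2)"
```

```text
[-0.24  0.24 -0.15  0.   -1.17 -1.18]
t 12.7 at [ 0.5125 -0.3222  0.2328] hd -2.989 need dx -0.375 dy 2.549 dz 0.273 spin -3.036 open 0.0321
time_s: 13.1
ee_pos: [0.5149, -0.196, 0.216]
orientation: [0.001, -0.078, 0.997, 0.0]
wrist_force: [0.2, -0.0, 0.3]
opening: 0.0321
time_s: 13.48
ee_pos: [0.5195, -0.0743, 0.2035]
orientation: [0.001, -0.078, 0.997, 0.0]
wrist_force: [0.0, 0.2, -0.1]
opening: 0.0321
[ 0.23  0.13 -0.36 -0.   -1.08 -1.65]
t 13.5 at [ 0.5195 -0.0743  0.2035] hd -2.985 need dx -0.006 dy 0.516 dz 0.029 spin -3.029 open 0.0321
```

```bash
python3 -m creep '[{"fingers":0.376,"dx":0,"dy":0.5,"dz":0,"spin":-0.35},{"fingers":0.376,"dx":0,"dy":0.5,"dz":0,"spin":-0.7},{"fingers":0.376,"dx":0,"dy":0.5,"dz":0,"spin":-1},{"fingers":0.376,"dx":0,"dy":0.5,"dz":0,"spin":-1}]'
for i in 1 2; do python3 -m creep '[{"fingers":0.376,"dx":0,"dy":0,"dz":0,"spin":-0.35},{"fingers":0.376,"dx":0,"dy":0,"dz":0,"spin":-0.7},{"fingers":0.376,"dx":0,"dy":0,"dz":0,"spin":-1},{"fingers":0.376,"dx":0,"dy":0,"dz":0,"spin":-1}]'; done
python3 - <<'E'
from h import *
print(np.round(r.get_state()['q'],2)); need(.5105,-.013,.06,.1+np.pi/2)
c,p,d=shot("wrist","w7.png"); np.savez("pics/w7.npz",p=p,d=d)
H,S,V=[a.astype(int) for a in cv2.split(cv2.cvtColor(p,cv2.COLOR_RGB2HSV))]
m=(H>100)&(H<125)&(S>120)
n,l,st,ce=cv2.connectedComponentsWithStats(m.astype(np.uint8))
for i in range(1,n):
    if st[i,4]>200:
        q=np.argwhere(l==i)[:,::-1].astype(float); w=plane(c,q,.083)[:,:2]
        (cx,cy),sz,a=cv2.minAreaRect((w*1000).astype(np.float32)); print(st[i],round(cx,1),round(cy,1),np.round(sz),round(a,1))
E
```

```text
time_s: 13.98
ee_pos: [0.51, -0.0186, 0.2026]
orientation: [-0.001, -0.32, 0.948, 0.0]
wrist_force: [-0.4, -0.0, -0.1]
opening: 0.0319
time_s: 14.48
ee_pos: [0.5101, -0.0186, 0.203]
orientation: [-0.0, -0.543, 0.84, 0.0]
wrist_force: [-0.0, 0.4, 0.4]
opening: 0.0322
time_s: 14.98
ee_pos: [0.5101, -0.0182, 0.2032]
orientation: [0.0, 0.733, -0.68, -0.0]
wrist_force: [-0.7, 0.0, -0.4]
opening: 0.0323
[ 0.35  0.11 -0.39 -0.   -1.08 -0.27]
t 15.0 at [ 0.5101 -0.0182  0.2032] hd -1.496 need dx -0.043 dy -0.006 dz 1.194 spin -0.050 open 0.0323
[ 307  149   22   93 1853] 510.9 -11.6 [20. 95.] 4.2
[ 204  158   41   91 2085] 600.8 3.1 [26. 95.] 9.7
[ 256  159   27   91 1873] 557.0 1.2 [22. 95.] 4.3
[ 158  162   40   92 2285] 647.1 12.0 [28. 97.] 3.5
```

View pics/w7.png

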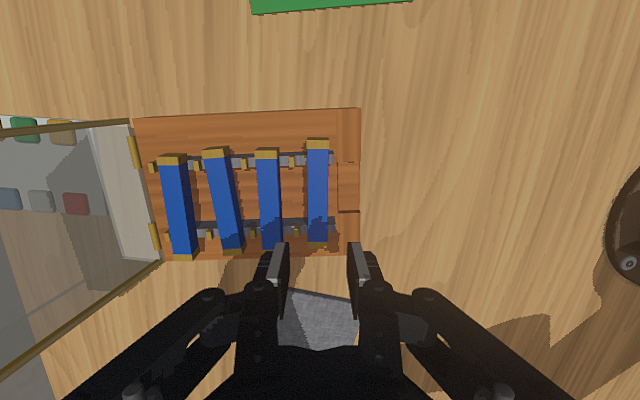

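Viewed: 12. The four posts stand out, with gold caps at each end and blue centres at (318,195), (269,200), (223,202) and (178,208). The jaws line up with the front post at world (0.511, -0.012). Grasping it at mid-length, lifting a little and feeling the torque.

```bash
cat >> h.py <<'E'
def feel(n=6):
    F=[];T=[]
    for i in range(n):
        s=r.get_state();F.append(s["wrist_force"]);T.append(s["torque"]);r.capture("wrist")
    h=yaw();T=np.mean(T,0);F=np.mean(F,0);ey=np.array([np.sin(h),-np.cos(h),0])
    print("F",np.round(F,2),"T",np.round(T,3),"T about tool y %.3f"%(T@ey))
E
python3 -c "
from h import *
feel()"
python3 -m creep '[{"fingers":0.376,"dx":-0.055,"dy":-0.007,"dz":0.5,"spin":0},{"fingers":0.376,"dx":-0.055,"dy":-0.007,"dz":1,"spin":0},{"fingers":0.376,"dx":-0.055,"dy":-0.007,"dz":1,"spin":0}]'
python3 -m creep '[{"fingers":0.376,"dx":0,"dy":0,"dz":0.23,"spin":0},{"fingers":0.376,"dx":0,"dy":0,"dz":0.23,"spin":0},{"fingers":0,"dx":0,"dy":0,"dz":0.23,"spin":0},{"fingers":0,"dx":0,"dy":0,"dz":0.23,"spin":0},{"fingers":0,"dx":0,"dy":0,"dz":0.23,"spin":0},{"fingers":0,"dx":0,"dy":0,"dz":0.23,"spin":0}]'
python3 -m creep '[{"fingers":0,"dx":0,"dy":0,"dz":-0.1,"spin":0},{"fingers":0,"dx":0,"dy":0,"dz":-0.25,"spin":0},{"fingers":0,"dx":0,"dy":0,"dz":-0.25,"spin":0},{"fingers":0,"dx":0,"dy":0,"dz":-0.25,"spin":0}]'
python3 - <<'E'
from h import *
feel(); need(.511,-.0116,.054,np.pi/2+.073)
E
```

```text
F [-0.07 -0.52  0.23] T [ 0.012 -0.015 -0.01 ] T about tool y -0.011
time_s: 15.7
ee_pos: [0.5073, -0.012, 0.0801]
orientation: [0.004, 0.735, -0.678, -0.002]
wrist_force: [-0.0, -0.4, 1.5]
opening: 0.0324
time_s: 16.45
ee_pos: [0.5118, -0.0108, 0.0581]
orientation: [-0.001, 0.735, -0.678, 0.001]
wrist_force: [-2.0, 0.0, 7.8]
opening: 0.019
time_s: 16.95
ee_pos: [0.5103, -0.011, 0.0859]
orientation: [-0.0, 0.735, -0.678, -0.0]
wrist_force: [0.2, -0.2, -2.2]
opening: 0.0191
F [ 0.31  0.1  -2.14] T [-0.066  0.006 -0.004] T about tool y 0.065
t 17.2 at [ 0.5102 -0.0111  0.0854] hd -1.489 need dx 0.005 dy -0.006 dz 0.262 spin 0.017 open 0.0187
```

The heavy end is towards +y (Tx = -0.066 N m at 2.1 N). The tool only spins about vertical, so the post has to pivot in the pads. I'll regrip 15 mm towards the light end, lift just clear, and test whether a softer finger command lets the heavy end swing down.

```bash
python3 -m creep '[{"fingers":0,"dx":0,"dy":0,"dz":0.1,"spin":0},{"fingers":0,"dx":0,"dy":0,"dz":0.23,"spin":0},{"fingers":0,"dx":0,"dy":0,"dz":0.23,"spin":0},{"fingers":0.376,"dx":0,"dy":0,"dz":0.23,"spin":0},{"fingers":0.376,"dx":0,"dy":0,"dz":0.23,"spin":0},{"fingers":0.376,"dx":0.125,"dy":0,"dz":0.23,"spin":0},{"fingers":0.376,"dx":0.125,"dy":0,"dz":0.23,"spin":0},{"fingers":0,"dx":0.125,"dy":0,"dz":0.23,"spin":0},{"fingers":0,"dx":0.125,"dy":0,"dz":0.23,"spin":0},{"fingers":0,"dx":0.125,"dy":0,"dz":0.23,"spin":0},{"fingers":0,"dx":0.125,"dy":0,"dz":0.1,"spin":0},{"fingers":0,"dx":0.125,"dy":0,"dz":0.1,"spin":0},{"fingers":0,"dx":0.125,"dy":0,"dz":0.1,"spin":0}]'
python3 -c "
from h import *
feel(3)"
python3 -m creep '[{"fingers":0.2,"dx":0,"dy":0,"dz":0,"spin":0},{"fingers":0.2,"dx":0,"dy":0,"dz":0,"spin":0},{"fingers":0.2,"dx":0,"dy":0,"dz":0,"spin":0}]'
python3 -c "
from h import *
feel(3)"
python3 -m creep '[{"fingers":0.215,"dx":0,"dy":0,"dz":0,"spin":0},{"fingers":0.215,"dx":0,"dy":0,"dz":0,"spin":0},{"fingers":0.215,"dx":0,"dy":0,"dz":0,"spin":0}]'
python3 -c "
from h import *
feel(3)"
```

```text
time_s: 18.88
ee_pos: [0.5113, -0.0258, 0.0733]
orientation: [0.0, 0.735, -0.678, -0.0]
wrist_force: [-0.5, -0.0, -1.9]
opening: 0.0186
F [-0.01 -0.18 -2.89] T [-0.099 -0.011  0.   ] T about tool y 0.100
time_s: 19.4
ee_pos: [0.5117, -0.026, 0.0738]
orientation: [0.0, 0.735, -0.678, -0.0]
wrist_force: [-0.0, 0.3, -2.3]
opening: 0.0189
F [-0.05  0.13 -2.12] T [-0.1    0.011 -0.013] T about tool y 0.099
time_s: 19.92
ee_pos: [0.5117, -0.026, 0.0739]
orientation: [-0.0, 0.735, -0.678, 0.0]
wrist_force: [0.1, 0.1, -1.8]
opening: 0.0186
F [ 0.1   0.15 -1.6 ] T [-0.094 -0.009  0.01 ] T about tool y 0.094
```

```bash
python3 -m creep '[{"fingers":0.222,"dx":0,"dy":0,"dz":0,"spin":0},{"fingers":0.222,"dx":0,"dy":0,"dz":0,"spin":0}]' | grep opening
python3 -c "
from h import *
feel(3)"
python3 -m creep '[{"fingers":0.228,"dx":0,"dy":0,"dz":0,"spin":0},{"fingers":0.228,"dx":0,"dy":0,"dz":0,"spin":0}]' | grep opening
python3 -c "
from h import *
feel(3)"
python3 -m creep '[{"fingers":0.234,"dx":0,"dy":0,"dz":0,"spin":0},{"fingers":0.234,"dx":0,"dy":0,"dz":0,"spin":0}]' | grep opening
python3 -c "
from h import *
feel(3)"
```

```text
opening: 0.0188
F [-0.18 -0.47 -2.18] T [-0.097 -0.032 -0.017] T about tool y 0.099
opening: 0.0193
F [ 0.3   0.2  -1.83] T [-0.114 -0.01  -0.023] T about tool y 0.115
opening: 0.02
F [-0.51  0.51 -0.78] T [0.194 0.131 0.04 ] T about tool y -0.204
```

```bash
cat >> h.py <<'E'
def tilt(f=None,crop=None,k=1):
    """line fit of the held post's blue top in tool frame (x along tool x, z up rel. TCP)"""
    s=r.get_state();P=np.array(s["ee_pos"]);h=yaw();ex=np.array([np.cos(h),np.sin(h)]);ey=np.array([ex[1],-ex[0]])
    c,p,d=shot("wrist",f,crop,k)
    H,S,V=[a.astype(int) for a in cv2.split(cv2.cvtColor(p,cv2.COLOR_RGB2HSV))]
    m=(H>100)&(H<125)&(S>110)&(d>0.05)
    v,u=np.where(m); o,dd=ray(c,np.c_[u,v]); X=o+dd*d[v,u][:,None]-P
    a=X[:,:2]@ex;b=X[:,:2]@ey; k=(abs(b)<.010)&(X[:,2]>-.1)&(abs(a)<.11)
    a=a[k];z=X[k,2]
    for lo in np.arange(-.1,.1,.01):
        q=(a>=lo)&(a<lo+.01)
        if q.sum()>5: print("%.0f:%.1f(%d)"%(lo*1000+5,np.median(z[q])*1000,q.sum()),end=" ")
    print()
E
python3 -c "
from h import *
tilt('w8.png'); feel(2); need(.5,0,.1,1.6)"
```

```text
-55:12.7(240) -45:14.6(350) -35:16.7(381) -25:18.9(441) -15:21.4(463) -5:23.7(543) 5:25.9(618) 15:28.2(771) 25:30.2(748) 
F [-0.15  0.28 -1.05] T [0.167 0.073 0.042] T about tool y -0.172
t 21.4 at [ 0.5117 -0.0259  0.0739] hd -1.489 need dx -0.223 dy 0.080 dz -0.217 spin 0.105 open 0.0202
```

View pics/w8.png

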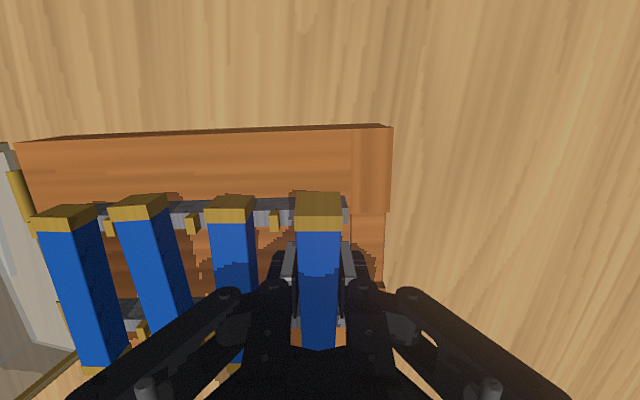

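Softening the command to about 0.234 works. The post has pivoted about 12° in the pads, heavy end down onto the rail, with the light end at (320,205) raised (viewed: 13). Firming the grip, then carrying it low over the board to let it swing down there.

```bash
python3 -m creep '[{"fingers":0,"dx":0,"dy":0,"dz":0,"spin":0},{"fingers":0,"dx":0,"dy":0,"dz":0,"spin":0},{"fingers":0,"dx":0,"dy":0,"dz":-0.3,"spin":0},{"fingers":0,"dx":0,"dy":0,"dz":-0.6,"spin":0},{"fingers":0,"dx":0,"dy":0,"dz":-0.7,"spin":0},{"fingers":0,"dx":-0.4,"dy":0,"dz":-0.7,"spin":0},{"fingers":0,"dx":-0.9,"dy":0,"dz":-0.7,"spin":0},{"fingers":0,"dx":-0.9,"dy":0,"dz":-0.7,"spin":0}]'
python3 -c "
from h import *
tilt();need(.511,.197,.078,np.pi/2+.05)"
```

```text
time_s: 22.42
ee_pos: [0.5024, 0.0846, 0.157]
orientation: [0.0, 0.737, -0.676, -0.0]
wrist_force: [0.5, -0.1, -2.1]
opening: 0.0187
-55:12.3(252) -45:14.2(351) -35:16.5(389) -25:18.7(431) -15:21.1(452) -5:23.4(531) 5:25.6(602) 15:28.2(939) 25:30.2(767) 35:32.0(8) 
t 22.5 at [0.5021 0.0831 0.1568] hd -1.486 need dx -0.939 dy -0.154 dz 0.657 spin 0.069 open 0.0189
```

```bash
python3 -m creep '[{"fingers":0,"dx":-0.5,"dy":-0.15,"dz":0,"spin":0},{"fingers":0,"dx":-0.94,"dy":-0.15,"dz":0.3,"spin":0},{"fingers":0,"dx":-0.94,"dy":-0.15,"dz":0.62,"spin":0},{"fingers":0,"dx":-0.94,"dy":-0.15,"dz":0.62,"spin":0},{"fingers":0,"dx":-0.94,"dy":-0.15,"dz":0.62,"spin":0},{"fingers":0.226,"dx":-0.94,"dy":-0.15,"dz":0.62,"spin":0},{"fingers":0.229,"dx":-0.94,"dy":-0.15,"dz":0.62,"spin":0},{"fingers":0.231,"dx":-0.94,"dy":-0.15,"dz":0.62,"spin":0},{"fingers":0.231,"dx":-0.94,"dy":-0.15,"dz":0.62,"spin":0}]'
python3 -c "
from h import *
tilt();feel(2);need(.511,.197,.078,np.pi/2+.05)"
python3 -m creep '[{"fingers":0.233,"dx":0,"dy":0,"dz":0,"spin":0},{"fingers":0.233,"dx":0,"dy":0,"dz":0,"spin":0},{"fingers":0.233,"dx":0,"dy":0,"dz":0,"spin":0}]'
python3 -c "
from h import *
tilt();feel(2);need(.511,.197,.078,np.pi/2+.05)"
```

```text
time_s: 23.6
ee_pos: [0.5118, 0.1955, 0.0838]
orientation: [-0.0, 0.735, -0.678, 0.0]
wrist_force: [0.2, -0.1, -1.9]
opening: 0.0196
-55:12.5(248) -45:14.5(357) -35:16.6(376) -25:18.8(430) -15:21.3(466) -5:23.5(549) 5:25.7(619) 15:28.7(1047) 25:30.2(756) 
F [-0.32 -0.27 -1.49] T [-0.089  0.012  0.064] T about tool y 0.088
t 23.8 at [0.5116 0.1956 0.0835] hd -1.489 need dx -0.012 dy 0.004 dz 0.046 spin 0.063 open 0.0198
time_s: 24.12
ee_pos: [0.5115, 0.1954, 0.0834]
orientation: [0.0, 0.735, -0.678, -0.0]
wrist_force: [-0.4, 0.5, -1.7]
opening: 0.02
15:-4.1(1358) 25:29.0(838) 
F [ 0.29  0.4  -2.07] T [-0.019  0.003  0.055] T about tool y 0.018
t 24.3 at [0.5117 0.1956 0.0835] hd -1.489 need dx -0.012 dy 0.005 dz 0.046 spin 0.063 open 0.0197
```

The post swung down: the torque fell from 0.09 to 0.018 N m (about 10° off vertical) and the full weight is still held. Lowering it softly onto the board.

```bash
python3 -m creep '[{"fingers":0.231,"dx":0,"dy":0,"dz":0.04,"spin":0},{"fingers":0.231,"dx":0,"dy":0,"dz":0.08,"spin":0},{"fingers":0.231,"dx":0,"dy":0,"dz":0.11,"spin":0},{"fingers":0.231,"dx":0,"dy":0,"dz":0.13,"spin":0},{"fingers":0.231,"dx":0,"dy":0,"dz":0.13,"spin":0}]'
python3 -c "
from h import *
feel(2)
s=r.get_state();P=np.array(s['ee_pos']);h=yaw();ex=np.array([np.cos(h),np.sin(h)])
c,p,d=shot('wrist','w9.png');np.savez('pics/w9.npz',p=p,d=d)
H,S,V=[a.astype(int) for a in cv2.split(cv2.cvtColor(p,cv2.COLOR_RGB2HSV))]
m=(H>100)&(H<125)&(S>110)&(d>.05);v,u=np.where(m);o,dd=ray(c,np.c_[u,v]);X=o+dd*d[v,u][:,None]-P
for lo in range(-60,60,10):
    k=(X[:,2]*1000>=lo)&(X[:,2]*1000<lo+10)&(abs(X[:,:2]@ex)<.06)
    if k.sum()>10: print(lo+5,k.sum(),round(np.median(X[k][:,:2]@ex)*1000,1))
"
```

```text
time_s: 24.9
ee_pos: [0.514, 0.1978, 0.0735]
orientation: [-0.003, 0.736, -0.677, 0.001]
wrist_force: [-15.3, 2.9, 47.3]
opening: 0.0199
F [-15.41   2.51  47.63] T [ 0.672  6.361 -0.091] T about tool y -1.205
-55 15 17.1
-45 118 17.3
-35 132 17.7
-25 155 18.1
-15 182 18.5
-5 225 18.9
5 256 19.3
15 330 19.6
25 400 20.0
35 499 20.4
45 79 20.7
55 20 -6.5
```

View pics/w9.png

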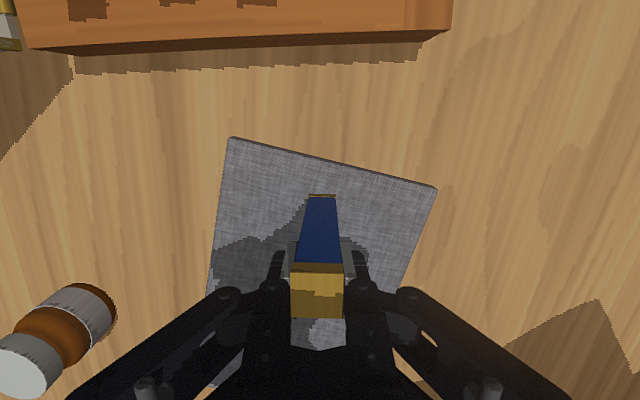

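The post is vertical (2° over 100 mm) and pressed on the board (viewed: 14; cap (318,290), foot (322,195)). Easing off and releasing.

```bash
python3 -m creep '[{"fingers":0.231,"dx":0,"dy":0,"dz":-0.045,"spin":0},{"fingers":0.231,"dx":0,"dy":0,"dz":-0.045,"spin":0},{"fingers":0.26,"dx":0,"dy":0,"dz":-0.045,"spin":0},{"fingers":0.3,"dx":0,"dy":0,"dz":-0.045,"spin":0},{"fingers":0.376,"dx":0,"dy":0,"dz":-0.045,"spin":0},{"fingers":0.376,"dx":0,"dy":0,"dz":-0.045,"spin":0},{"fingers":0.376,"dx":0,"dy":0,"dz":-0.5,"spin":0},{"fingers":0.376,"dx":0,"dy":0,"dz":-1,"spin":0},{"fingers":0.376,"dx":0,"dy":0,"dz":-1,"spin":0}]'
python3 -c "
from h import *
feel(3)
P=np.array(r.get_state()['ee_pos'])
c,p,d=shot('wrist')
H,S,V=[a.astype(int) for a in cv2.split(cv2.cvtColor(p,cv2.COLOR_RGB2HSV))]
m=(H>100)&(H<125)&(S>110)&(d>.05);v,u=np.where(m);o,dd=ray(c,np.c_[u,v]);X=o+dd*d[v,u][:,None]
k=np.hypot(X[:,0]-.512,X[:,1]-.197)<.06
print(k.sum(),np.round(X[k].min(0),3),np.round(X[k].max(0),3))
need(.557,-.0,.15,np.pi/2+.075)"
```

```text
time_s: 26.18
ee_pos: [0.5142, 0.1971, 0.1931]
orientation: [-0.004, 0.736, -0.677, 0.001]
wrist_force: [0.0, -0.7, -1.6]
opening: 0.0317
F [-0.69 -0.23 -1.13] T [ 0.001  0.024 -0.015] T about tool y -0.003
609 [0.467 0.175 0.026] [0.571 0.211 0.287]
t 26.4 at [0.5109 0.1951 0.1868] hd -1.490 need dx 1.651 dy -0.251 dz 0.306 spin 0.012 open 0.0321
```

```bash
python3 -m creep '[{"fingers":0.376,"dx":0.5,"dy":-0.25,"dz":0,"spin":0.012},{"fingers":0.376,"dx":1,"dy":-0.38,"dz":0,"spin":0.012},{"fingers":0.376,"dx":1,"dy":-0.38,"dz":0,"spin":0.012},{"fingers":0.376,"dx":1,"dy":-0.38,"dz":0,"spin":0.012}]' >/dev/null
python3 -m creep '[{"fingers":0.376,"dx":0.3,"dy":0.13,"dz":0,"spin":0},{"fingers":0.376,"dx":0.65,"dy":0.13,"dz":0,"spin":0},{"fingers":0.376,"dx":0.65,"dy":0.13,"dz":0.3,"spin":0},{"fingers":0.376,"dx":0.65,"dy":0.13,"dz":0.3,"spin":0}]' >/dev/null
python3 -c "
from h import *
need(.557,.0008,.0575,np.pi/2+.075)
c,p,d=shot('wrist')
H,S,V=[a.astype(int) for a in cv2.split(cv2.cvtColor(p,cv2.COLOR_RGB2HSV))]
m=(H>100)&(H<125)&(S>120)
n,l,st,ce=cv2.connectedComponentsWithStats(m.astype(np.uint8))
for i in range(1,n):
    if st[i,4]>200:
        q=np.argwhere(l==i)[:,::-1].astype(float); w=plane(c,q,.083)[:,:2]
        (cx,cy),sz,a=cv2.minAreaRect((w*1000).astype(np.float32)); print(st[i],round(cx,1),round(cy,1),np.round(sz),round(a,1))
c,p,d=shot('top'); np.savez('pics/top2.npz',p=p,d=d)
"
```

```text
t 27.4 at [0.555  0.0011 0.1494] hd -1.495 need dx 0.003 dy -0.016 dz 0.766 spin 0.002 open 0.0319
[ 234  150   44  114 2832] 602.3 3.3 [23. 95.] 9.1
[ 301  152   27  113 2782] 558.4 1.3 [20. 95.] 4.4
[ 177  160   45  111 3319] 648.3 14.2 [27. 95.] 3.1
[333 333  17  15 218] 523.6 129.0 [15. 17.] 5.4
```

```bash
python3 -m creep '[{"fingers":0.376,"dx":0,"dy":-0.022,"dz":0.4,"spin":0},{"fingers":0.376,"dx":0,"dy":-0.022,"dz":0.766,"spin":0},{"fingers":0.376,"dx":0,"dy":-0.022,"dz":0.766,"spin":0},{"fingers":0.376,"dx":0,"dy":-0.022,"dz":0.766,"spin":0},{"fingers":0,"dx":0,"dy":-0.022,"dz":0.766,"spin":0},{"fingers":0,"dx":0,"dy":-0.022,"dz":0.766,"spin":0},{"fingers":0,"dx":0,"dy":-0.022,"dz":0.766,"spin":0},{"fingers":0,"dx":0,"dy":-0.022,"dz":0.766,"spin":0},{"fingers":0,"dx":0,"dy":-0.022,"dz":0.5,"spin":0},{"fingers":0,"dx":0,"dy":-0.022,"dz":0.5,"spin":0},{"fingers":0,"dx":0,"dy":-0.022,"dz":0.5,"spin":0}]'
python3 -c "
from h import *
feel(4);tilt();need(.557,.0008,.0575,np.pi/2+.075)
z=np.load('pics/top2.npz');c=r.get_calibration('top')
print(np.round(proj(c,[[.512,.197,.122],[.512,.197,.012]])))
cv2.imwrite('pics/t2.png',cv2.resize(z['p'][150:250,200:350,::-1],None,fx=4,fy=4,interpolation=cv2.INTER_CUBIC))"
```

```text
time_s: 28.85
ee_pos: [0.5599, 0.001, 0.0925]
orientation: [-0.001, 0.733, -0.68, 0.0]
wrist_force: [-1.0, -0.3, -2.6]
opening: 0.0189
F [-0.23 -0.3  -2.58] T [0.053 0.035 0.006] T about tool y -0.055
-45:22.1(297) -35:22.1(508) -25:22.0(554) -15:22.0(571) -5:22.1(633) 5:22.0(683) 15:22.1(879) 25:22.0(781) 35:22.0(847) 45:22.0(737) 
t 29.1 at [0.5594 0.0007 0.0913] hd -1.495 need dx -0.002 dy 0.020 dz 0.282 spin 0.001 open 0.0187
[[261. 206.]
 [265. 207.]]
```

Post 2's heavy end is towards -y. I'll regrip 15 mm to +y, carry it to the far end of the board, and let it swing there.

```bash
python3 -m creep '[{"fingers":0,"dx":0,"dy":0.01,"dz":0.15,"spin":0},{"fingers":0,"dx":0,"dy":0.01,"dz":0.27,"spin":0},{"fingers":0,"dx":0,"dy":0.01,"dz":0.27,"spin":0},{"fingers":0.376,"dx":0,"dy":0.01,"dz":0.27,"spin":0},{"fingers":0.376,"dx":0,"dy":0.01,"dz":0.27,"spin":0},{"fingers":0.376,"dx":-0.125,"dy":0.01,"dz":0.27,"spin":0},{"fingers":0.376,"dx":-0.125,"dy":0.01,"dz":0.27,"spin":0},{"fingers":0,"dx":-0.125,"dy":0.01,"dz":0.27,"spin":0},{"fingers":0,"dx":-0.125,"dy":0.01,"dz":0.27,"spin":0},{"fingers":0,"dx":-0.125,"dy":0.01,"dz":0.27,"spin":0},{"fingers":0,"dx":-0.125,"dy":0.01,"dz":0.27,"spin":0},{"fingers":0,"dx":-0.125,"dy":0.01,"dz":-0.2,"spin":0},{"fingers":0,"dx":-0.125,"dy":0.01,"dz":-0.65,"spin":0},{"fingers":0,"dx":-0.125,"dy":0.01,"dz":-0.7,"spin":0},{"fingers":0,"dx":-0.125,"dy":0.01,"dz":-0.7,"spin":0}]'
python3 -m creep '[{"fingers":0,"dx":-0.4,"dy":0,"dz":0,"spin":0},{"fingers":0,"dx":-0.9,"dy":0,"dz":0,"spin":0},{"fingers":0,"dx":-0.9,"dy":0,"dz":0,"spin":0}]' >/dev/null
python3 -m creep '[{"fingers":0,"dx":-0.5,"dy":0.15,"dz":0,"spin":0},{"fingers":0,"dx":-0.95,"dy":0.3,"dz":0,"spin":0},{"fingers":0,"dx":-0.95,"dy":0.3,"dz":0,"spin":0}]'
python3 -c "
from h import *
feel(2);tilt();need(.5385,.363,.088,np.pi/2+.075)"
```

```text
time_s: 30.98
ee_pos: [0.557, 0.0156, 0.1755]
orientation: [-0.0, 0.733, -0.68, -0.0]
wrist_force: [-0.2, 0.9, -2.8]
opening: 0.0187
time_s: 31.72
ee_pos: [0.503, 0.2363, 0.1738]
orientation: [0.002, 0.734, -0.679, -0.0]
wrist_force: [0.5, 0.1, -2.1]
opening: 0.0187
F [ 0.2  -0.4  -2.29] T [ 0.041 -0.041  0.031] T about tool y -0.038
-35:24.8(51) -25:25.0(559) -15:24.9(597) -5:25.0(647) 5:25.0(706) 15:25.2(926) 25:25.0(827) 35:25.0(872) 45:25.0(943) 55:25.0(1018) 65:25.1(390) 
t 31.9 at [0.5043 0.2334 0.1744] hd -1.495 need dx -1.056 dy -0.365 dz 0.720 spin 0.001 open 0.0184
```

View pics/t2.png

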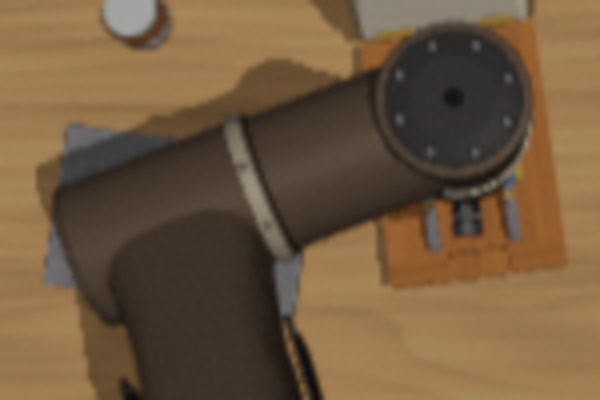

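That view was blocked by the arm (viewed: 15), so I'll rely on numbers from here. Continuing to the spot, re-feeling there, then softening.

```bash
python3 -m creep '[{"fingers":0,"dx":-0.5,"dy":-0.2,"dz":0,"spin":0},{"fingers":0,"dx":-1,"dy":-0.37,"dz":0.3,"spin":0},{"fingers":0,"dx":-1,"dy":-0.37,"dz":0.72,"spin":0},{"fingers":0,"dx":-1,"dy":-0.37,"dz":0.72,"spin":0},{"fingers":0,"dx":-1,"dy":-0.37,"dz":0.72,"spin":0}]'
python3 -c "
from h import *
feel(4)"
python3 -m creep '[{"fingers":0.229,"dx":0,"dy":0,"dz":0,"spin":0},{"fingers":0.231,"dx":0,"dy":0,"dz":0,"spin":0},{"fingers":0.233,"dx":0,"dy":0,"dz":0,"spin":0},{"fingers":0.233,"dx":0,"dy":0,"dz":0,"spin":0},{"fingers":0.233,"dx":0,"dy":0,"dz":0,"spin":0}]'
cat >> h.py <<'E'
def side():
    """lean of a hanging post: x (tool) of its blue face against z rel TCP"""
    s=r.get_state();P=np.array(s['ee_pos']);h=yaw();ex=np.array([np.cos(h),np.sin(h)]);ey=np.array([ex[1],-ex[0]])
    c,p,d=shot('wrist')
    H,S,V=[a.astype(int) for a in cv2.split(cv2.cvtColor(p,cv2.COLOR_RGB2HSV))]
    m=(H>100)&(H<125)&(S>110)&(d>.05);v,u=np.where(m);o,dd=ray(c,np.c_[u,v]);X=o+dd*d[v,u][:,None]-P
    a=X[:,:2]@ex;b=X[:,:2]@ey
    for lo in range(-80,60,10):
        k=(X[:,2]*1000>=lo)&(X[:,2]*1000<lo+10)&(abs(a)<.09)&(abs(b)<.012)
        if k.sum()>10: print("z%d:x%.1f(%d)"%(lo+5,np.median(a[k])*1000,k.sum()),end=" ")
    print()
E
python3 -c "
from h import *
feel(3);tilt();side();need(.5385,.363,.088,np.pi/2+.075)"
```

```text
time_s: 32.5
ee_pos: [0.5412, 0.3563, 0.0904]
orientation: [-0.0, 0.733, -0.68, 0.0]
wrist_force: [0.5, -0.3, -1.8]
opening: 0.0187
F [ 0.45 -0.36 -1.35] T [ 0.105 -0.035  0.009] T about tool y -0.102
time_s: 33.33
ee_pos: [0.5401, 0.3576, 0.0893]
orientation: [0.0, 0.733, -0.68, -0.0]
wrist_force: [-0.2, 0.0, -2.1]
opening: 0.02
F [ 0.28 -0.34 -1.76] T [-0.047 -0.015 -0.017] T about tool y 0.048
-5:-6.0(1526) 5:28.4(572) 15:89.6(48) 
z-55:x-8.5(88) z-45:x-7.6(114) z-35:x-6.4(130) z-25:x-5.3(171) z-15:x-4.1(189) z-5:x-2.9(216) z5:x-1.8(277) z15:x-0.7(324) z25:x0.4(411) z35:x1.3(223) 
t 33.6 at [0.5401 0.3574 0.0894] hd -1.495 need dx -0.048 dy 0.009 dz 0.012 spin 0.001 open 0.0199
```

It's hanging 6° off vertical. Lowering in small steps and watching the force.

```bash
python3 -m creep '[{"fingers":0.232,"dx":0,"dy":0,"dz":0.04,"spin":0},{"fingers":0.232,"dx":0,"dy":0,"dz":0.07,"spin":0},{"fingers":0.232,"dx":0,"dy":0,"dz":0.07,"spin":0}]'
python3 -m creep '[{"fingers":0.232,"dx":0,"dy":0,"dz":0.03,"spin":0},{"fingers":0.232,"dx":0,"dy":0,"dz":0.03,"spin":0}]'
python3 -m creep '[{"fingers":0.232,"dx":0,"dy":0,"dz":0.03,"spin":0},{"fingers":0.232,"dx":0,"dy":0,"dz":0.03,"spin":0}]'
python3 -c "
from h import *
side()"
```

```text
time_s: 33.95
ee_pos: [0.5398, 0.3571, 0.0804]
orientation: [0.001, 0.733, -0.68, -0.0]
wrist_force: [0.3, 0.3, -2.7]
opening: 0.0196
time_s: 34.2
ee_pos: [0.5407, 0.3579, 0.0787]
orientation: [-0.001, 0.733, -0.68, 0.0]
wrist_force: [-1.2, -0.1, 4.2]
opening: 0.0198
time_s: 34.45
ee_pos: [0.5415, 0.3585, 0.0777]
orientation: [-0.002, 0.734, -0.679, 0.001]
wrist_force: [-4.8, -1.9, 19.6]
opening: 0.02
z-55:x-7.9(64) z-45:x-7.0(125) z-35:x-5.9(138) z-25:x-4.9(163) z-15:x-3.8(189) z-5:x-2.8(227) z5:x-1.7(270) z15:x-0.6(342) z25:x0.4(413) z35:x1.3(310)
```

```bash
python3 -m creep '[{"fingers":0.232,"dx":0,"dy":0,"dz":-0.03,"spin":0},{"fingers":0.25,"dx":0,"dy":0,"dz":-0.03,"spin":0},{"fingers":0.3,"dx":0,"dy":0,"dz":-0.03,"spin":0},{"fingers":0.376,"dx":0,"dy":0,"dz":-0.03,"spin":0},{"fingers":0.376,"dx":0,"dy":0,"dz":-0.03,"spin":0},{"fingers":0.376,"dx":0,"dy":0,"dz":-0.5,"spin":0},{"fingers":0.376,"dx":0,"dy":0,"dz":-1,"spin":0},{"fingers":0.376,"dx":0,"dy":0,"dz":-1,"spin":0}]'
python3 -c "
from h import *
c,p,d=shot('wrist','w10.png');np.savez('pics/w10.npz',p=p,d=d)
m=(abs(d-.0)>0);v,u=np.where(d>.05);o,dd=ray(c,np.c_[u,v]);X=o+dd*d[v,u][:,None]
for q in [(.54,.358),(.512,.197)]:
    k=(abs(X[:,2]-.122)<.008)&(np.hypot(X[:,0]-q[0],X[:,1]-q[1])<.035); print(k.sum(),np.round(X[k].mean(0),4),np.round(np.ptp(X[k],0),3)) if k.any() else print('none')
need(.602,.003,.15,np.pi/2+.16)"
```

```text
time_s: 35.5
ee_pos: [0.5425, 0.3594, 0.1999]
orientation: [-0.005, 0.734, -0.68, 0.0]
wrist_force: [-0.5, 0.4, -0.3]
opening: 0.0323
658 [0.5397 0.3765 0.1234] [0.022 0.022 0.012]
none
t 35.5 at [0.541  0.3584 0.1967] hd -1.495 need dx 2.991 dy -0.283 dz 0.389 spin -0.169 open 0.0319
```

Post 2 stands (cap top at z = 0.123, (0.540, 0.376)). On to the third post, checking post 1 on the way.

```bash
python3 -m creep '[{"fingers":0.376,"dx":0.5,"dy":-0.05,"dz":0,"spin":-0.169},{"fingers":0.376,"dx":0.98,"dy":-0.09,"dz":0,"spin":-0.169},{"fingers":0.376,"dx":0.98,"dy":-0.09,"dz":0,"spin":-0.169}]' >/dev/null
python3 -c "
from h import *
c,p,d=shot('wrist')
v,u=np.where(d>.05);o,dd=ray(c,np.c_[u,v]);X=o+dd*d[v,u][:,None]
for q in [(.512,.197)]:
    k=(abs(X[:,2]-.122)<.008)&(np.hypot(X[:,0]-q[0],X[:,1]-q[1])<.035); print(k.sum(),np.round(X[k].mean(0),4),np.round(np.ptp(X[k],0),3)) if k.any() else print('none')
"
for i in 1 2; do python3 -m creep '[{"fingers":0.376,"dx":0.5,"dy":-0.17,"dz":0,"spin":0},{"fingers":0.376,"dx":0.98,"dy":-0.17,"dz":0.1,"spin":0},{"fingers":0.376,"dx":0.98,"dy":-0.17,"dz":0.2,"spin":0},{"fingers":0.376,"dx":0.98,"dy":-0.17,"dz":0.2,"spin":0}]' >/dev/null; done
cat >> h.py <<'E'
def posts():
    c,p,d=shot('wrist')
    H,S,V=[a.astype(int) for a in cv2.split(cv2.cvtColor(p,cv2.COLOR_RGB2HSV))]
    m=(H>100)&(H<125)&(S>120)
    n,l,st,ce=cv2.connectedComponentsWithStats(m.astype(np.uint8))
    for i in range(1,n):
        if st[i,4]>200:
            q=np.argwhere(l==i)[:,::-1].astype(float); w=plane(c,q,.083)[:,:2]
            (cx,cy),sz,a=cv2.minAreaRect((w*1000).astype(np.float32)); print(st[i],round(cx,1),round(cy,1),np.round(sz),round(a,1))
E
python3 -c "
from h import *
posts();need(.602,.003,.0575,np.pi/2+.16)"
```

```text
839 [0.5142 0.1888 0.1235] [0.022 0.022 0.012]
[ 350  143   33  112 2709] 604.0 1.2 [21. 90.] 9.1
[ 287  146   34  118 2901] 650.7 14.2 [20. 95.] 3.4
[400 342  28  54 551] 522.1 164.8 [15. 78.] 31.0
t 37.0 at [0.6374 0.0168 0.1457] hd -1.409 need dx 0.066 dy 0.310 dz 0.735 spin 0.003 open 0.0322
```

```bash
python3 -m creep '[{"fingers":0.376,"dx":0.07,"dy":0.3,"dz":0,"spin":0},{"fingers":0.376,"dx":0.07,"dy":0.3,"dz":0.3,"spin":0},{"fingers":0.376,"dx":0.07,"dy":0.3,"dz":0.735,"spin":0},{"fingers":0.376,"dx":0.07,"dy":0.3,"dz":0.735,"spin":0},{"fingers":0.376,"dx":0.07,"dy":0.3,"dz":0.735,"spin":0},{"fingers":0,"dx":0.07,"dy":0.3,"dz":0.735,"spin":0},{"fingers":0,"dx":0.07,"dy":0.3,"dz":0.735,"spin":0},{"fingers":0,"dx":0.07,"dy":0.3,"dz":0.735,"spin":0},{"fingers":0,"dx":0.07,"dy":0.3,"dz":0.735,"spin":0},{"fingers":0,"dx":0.07,"dy":0.3,"dz":0.45,"spin":0},{"fingers":0,"dx":0.07,"dy":0.3,"dz":0.45,"spin":0},{"fingers":0,"dx":0.07,"dy":0.3,"dz":0.45,"spin":0},{"fingers":0,"dx":0.07,"dy":0.3,"dz":0.45,"spin":0}]'
python3 -c "
from h import *
feel(5);tilt();need(.602,.003,.0575,np.pi/2+.16)"
```

```text
time_s: 38.65
ee_pos: [0.6027, 0.0011, 0.0912]
orientation: [0.0, 0.761, -0.648, -0.0]
wrist_force: [-0.8, -0.8, -2.3]
opening: 0.0184
F [-0.32  0.16 -2.34] T [ 0.059  0.026 -0.033] T about tool y -0.063
-45:24.2(206) -35:24.2(527) -25:24.1(554) -15:24.2(588) -5:24.3(646) 5:24.3(703) 15:24.3(855) 25:24.2(823) 35:24.2(870) 45:24.2(593) 
t 39.0 at [0.6031 0.0012 0.0915] hd -1.411 need dx -0.016 dy 0.007 dz 0.283 spin 0.000 open 0.0193
```

Post 3's heavy end is also towards -y. Same routine, to board spot y ≈ 0.30.

```bash
python3 -m creep '[{"fingers":0,"dx":0,"dy":0.01,"dz":0.15,"spin":0},{"fingers":0,"dx":0,"dy":0.01,"dz":0.28,"spin":0},{"fingers":0,"dx":0,"dy":0.01,"dz":0.28,"spin":0},{"fingers":0.376,"dx":0,"dy":0.01,"dz":0.28,"spin":0},{"fingers":0.376,"dx":0,"dy":0.01,"dz":0.28,"spin":0},{"fingers":0.376,"dx":-0.125,"dy":0.01,"dz":0.28,"spin":0},{"fingers":0.376,"dx":-0.125,"dy":0.01,"dz":0.28,"spin":0},{"fingers":0,"dx":-0.125,"dy":0.01,"dz":0.28,"spin":0},{"fingers":0,"dx":-0.125,"dy":0.01,"dz":0.28,"spin":0},{"fingers":0,"dx":-0.125,"dy":0.01,"dz":0.28,"spin":0},{"fingers":0,"dx":-0.125,"dy":0.01,"dz":0.28,"spin":0},{"fingers":0,"dx":-0.125,"dy":0.01,"dz":-0.2,"spin":0},{"fingers":0,"dx":-0.125,"dy":0.01,"dz":-0.65,"spin":0},{"fingers":0,"dx":-0.125,"dy":0.01,"dz":-0.7,"spin":0},{"fingers":0,"dx":-0.125,"dy":0.01,"dz":-0.7,"spin":0}]'
for i in 1 2; do python3 -m creep '[{"fingers":0,"dx":-0.4,"dy":0.04,"dz":0,"spin":0},{"fingers":0,"dx":-0.8,"dy":0.075,"dz":0,"spin":0},{"fingers":0,"dx":-0.8,"dy":0.075,"dz":0,"spin":0}]' >/dev/null; done
python3 -c "
from h import *
tilt();need(.530,.297,.09,np.pi/2+.075)"
```

```text
time_s: 40.83
ee_pos: [0.5991, 0.0156, 0.1753]
orientation: [0.0, 0.761, -0.649, -0.0]
wrist_force: [-0.2, 0.5, -2.5]
opening: 0.019
-35:26.0(171) -25:26.0(565) -15:26.0(605) -5:26.1(657) 5:26.1(720) 15:26.2(1008) 25:26.1(823) 35:26.1(897) 45:26.1(965) 55:26.1(1048) 65:26.2(203) 
t 41.6 at [0.5503 0.2028 0.1738] hd -1.409 need dx -0.802 dy 0.040 dz 0.699 spin 0.173 open 0.0189
```

```bash
python3 -m creep '[{"fingers":0,"dx":-0.4,"dy":0.04,"dz":0,"spin":0.17},{"fingers":0,"dx":-0.8,"dy":0.04,"dz":0,"spin":0.17},{"fingers":0,"dx":-0.8,"dy":0.04,"dz":0.3,"spin":0.17},{"fingers":0,"dx":-0.8,"dy":0.04,"dz":0.7,"spin":0.17},{"fingers":0,"dx":-0.8,"dy":0.04,"dz":0.7,"spin":0.17},{"fingers":0,"dx":-0.8,"dy":0.04,"dz":0.7,"spin":0.17}]'
python3 -m creep '[{"fingers":0.229,"dx":0,"dy":0,"dz":0,"spin":0},{"fingers":0.231,"dx":0,"dy":0,"dz":0,"spin":0},{"fingers":0.233,"dx":0,"dy":0,"dz":0,"spin":0},{"fingers":0.233,"dx":0,"dy":0,"dz":0,"spin":0},{"fingers":0.233,"dx":0,"dy":0,"dz":0,"spin":0}]'
python3 -c "
from h import *
feel(3);tilt();side();need(.53,.297,.09,np.pi/2+.075)"
```

```text
time_s: 42.38
ee_pos: [0.5323, 0.296, 0.0928]
orientation: [-0.0, 0.733, -0.68, 0.0]
wrist_force: [0.7, 0.8, -1.4]
opening: 0.0192
time_s: 43.0
ee_pos: [0.5313, 0.2967, 0.092]
orientation: [-0.0, 0.733, -0.68, -0.0]
wrist_force: [-0.4, -0.2, -2.5]
opening: 0.0199
F [-0.28 -0.23 -2.34] T [0.033 0.018 0.004] T about tool y -0.034
-5:-15.0(1231) 5:26.0(1311) 15:88.5(61) 
z-55:x-3.3(60) z-45:x-2.8(131) z-35:x-2.3(159) z-25:x-1.8(177) z-15:x-1.2(212) z-5:x-0.6(245) z5:x-0.2(313) z15:x0.3(367) z25:x0.9(454) z35:x1.3(495) 
t 43.2 at [0.5313 0.2965 0.0918] hd -1.496 need dx -0.005 dy 0.010 dz 0.015 spin 0.000 open 0.0201
```

```bash
python3 -m creep '[{"fingers":0.232,"dx":0,"dy":0,"dz":0.05,"spin":0},{"fingers":0.232,"dx":0,"dy":0,"dz":0.09,"spin":0},{"fingers":0.232,"dx":0,"dy":0,"dz":0.09,"spin":0}]'
python3 -m creep '[{"fingers":0.232,"dx":0,"dy":0,"dz":0.02,"spin":0},{"fingers":0.232,"dx":0,"dy":0,"dz":0.02,"spin":0}]'
python3 -m creep '[{"fingers":0.232,"dx":0,"dy":0,"dz":0.02,"spin":0},{"fingers":0.232,"dx":0,"dy":0,"dz":0.02,"spin":0}]'
python3 -c "
from h import *
side()"
```

```text
time_s: 43.62
ee_pos: [0.5309, 0.2962, 0.0803]
orientation: [0.001, 0.733, -0.68, -0.0]
wrist_force: [0.6, 0.1, -1.6]
opening: 0.0202
time_s: 43.88
ee_pos: [0.5312, 0.2965, 0.0785]
orientation: [0.0, 0.733, -0.68, -0.0]
wrist_force: [0.2, -0.6, -1.1]
opening: 0.0197
time_s: 44.12
ee_pos: [0.5312, 0.2964, 0.0761]
orientation: [0.0, 0.733, -0.68, -0.0]
wrist_force: [-0.3, 0.6, -2.2]
opening: 0.0202
z-55:x-3.3(55) z-45:x-2.9(133) z-35:x-2.3(153) z-25:x-1.8(182) z-15:x-1.2(210) z-5:x-0.7(248) z5:x-0.2(313) z15:x0.4(366) z25:x0.9(450) z35:x1.3(495)
```

```bash
for i in 1 2; do python3 -m creep '[{"fingers":0.232,"dx":0,"dy":0,"dz":0.02,"spin":0},{"fingers":0.232,"dx":0,"dy":0,"dz":0.02,"spin":0}]' | grep -E "pos|force"; done
```

```text
ee_pos: [0.532, 0.2971, 0.0754]
wrist_force: [-2.5, -1.4, 8.4]
ee_pos: [0.5326, 0.2976, 0.075]
wrist_force: [-6.0, -2.6, 20.9]
```

Contact. Releasing, verifying that it stands, and moving towards the fourth post.

```bash
python3 -m creep '[{"fingers":0.232,"dx":0,"dy":0,"dz":-0.03,"spin":0},{"fingers":0.25,"dx":0,"dy":0,"dz":-0.03,"spin":0},{"fingers":0.3,"dx":0,"dy":0,"dz":-0.03,"spin":0},{"fingers":0.376,"dx":0,"dy":0,"dz":-0.03,"spin":0},{"fingers":0.376,"dx":0,"dy":0,"dz":-0.03,"spin":0},{"fingers":0.376,"dx":0,"dy":0,"dz":-0.5,"spin":0},{"fingers":0.376,"dx":0,"dy":0,"dz":-1,"spin":0},{"fingers":0.376,"dx":0,"dy":0,"dz":-1,"spin":0}]'
cat >> h.py <<'E'
def tops():
    c,p,d=shot('wrist')
    v,u=np.where(d>.05);o,dd=ray(c,np.c_[u,v]);X=o+dd*d[v,u][:,None]
    k=(abs(X[:,2]-.122)<.006)&(X[:,1]>.12)
    g=np.zeros(d.shape,np.uint8);g[v[k],u[k]]=1;n,l,st,ce=cv2.connectedComponentsWithStats(g)
    L=l[v,u]
    for i in range(1,n):
        if st[i,4]>150: q=X[L==i]; print("top",st[i,4],np.round(q.mean(0),4),np.round(np.ptp(q,0),3))
E
python3 -c "
from h import *
tops();need(.649,.0135,.18,np.pi/2+.06)"
python3 -m creep '[{"fingers":0.376,"dx":0.4,"dy":-0.2,"dz":0,"spin":0},{"fingers":0.376,"dx":0.8,"dy":-0.4,"dz":0,"spin":0},{"fingers":0.376,"dx":0.8,"dy":-0.4,"dz":0,"spin":0}]' >/dev/null
python3 -c "
from h import *
tops();need(.649,.0135,.18,np.pi/2+.06)"
```

```text
time_s: 45.68
ee_pos: [0.5337, 0.2984, 0.1972]
orientation: [-0.005, 0.733, -0.68, 0.001]
wrist_force: [-0.9, -0.6, -0.8]
opening: 0.0322
top 1024 [0.5135 0.1894 0.1239] [0.022 0.022 0.011]
top 647 [0.5317 0.3085 0.1235] [0.022 0.022 0.01 ]
top 554 [0.5399 0.3752 0.1234] [0.022 0.024 0.01 ]
t 45.7 at [0.5323 0.2975 0.1942] hd -1.496 need dx 2.433 dy -0.792 dz 0.118 spin 0.030 open 0.0325
top 807 [0.5143 0.1883 0.1233] [0.023 0.022 0.01 ]
t 46.1 at [0.5864 0.2025 0.1899] hd -1.499 need dx 1.609 dy -0.407 dz 0.083 spin 0.024 open 0.0322
```

```bash
for i in 1 2; do python3 -m creep '[{"fingers":0.376,"dx":0.4,"dy":-0.2,"dz":0,"spin":0.012},{"fingers":0.376,"dx":0.8,"dy":-0.2,"dz":0.15,"spin":0.012},{"fingers":0.376,"dx":0.8,"dy":-0.2,"dz":0.15,"spin":0.012}]' >/dev/null; done
python3 -m creep '[{"fingers":0.376,"dx":0,"dy":0,"dz":0,"spin":0},{"fingers":0.376,"dx":0,"dy":0,"dz":0,"spin":0}]' >/dev/null
python3 -c "
from h import *
posts();need(.650,.0142,.0575,np.pi/2+.058)"
```

```text
[ 303  145   26  112 2716] 650.8 14.1 [20. 95.] 3.6
[426 370  23  30 202] 515.5 209.6 [12. 48.] 41.4
t 47.2 at [0.6482 0.0178 0.1559] hd -1.506 need dx 0.031 dy -0.013 dz 0.820 spin 0.013 open 0.0326
```

```bash
python3 -m creep '[{"fingers":0.376,"dx":0.03,"dy":-0.015,"dz":0.4,"spin":0.01},{"fingers":0.376,"dx":0.03,"dy":-0.015,"dz":0.82,"spin":0.01},{"fingers":0.376,"dx":0.03,"dy":-0.015,"dz":0.82,"spin":0.01},{"fingers":0.376,"dx":0.03,"dy":-0.015,"dz":0.82,"spin":0.01},{"fingers":0,"dx":0.03,"dy":-0.015,"dz":0.82,"spin":0.01},{"fingers":0,"dx":0.03,"dy":-0.015,"dz":0.82,"spin":0.01},{"fingers":0,"dx":0.03,"dy":-0.015,"dz":0.82,"spin":0.01},{"fingers":0,"dx":0.03,"dy":-0.015,"dz":0.82,"spin":0.01},{"fingers":0,"dx":0.03,"dy":-0.015,"dz":0.54,"spin":0.01},{"fingers":0,"dx":0.03,"dy":-0.015,"dz":0.54,"spin":0.01},{"fingers":0,"dx":0.03,"dy":-0.015,"dz":0.54,"spin":0.01},{"fingers":0,"dx":0.03,"dy":-0.015,"dz":0.54,"spin":0.01}]'
python3 -c "
from h import *
feel(5);tilt();need(.65,.0142,.0575,np.pi/2+.058)"
```

```text
time_s: 48.7
ee_pos: [0.6494, 0.0127, 0.0899]
orientation: [0.001, 0.727, -0.686, -0.0]
wrist_force: [-0.1, 0.2, -2.6]
opening: 0.0188
F [ 0.17  0.12 -2.21] T [-0.053  0.019 -0.02 ] T about tool y 0.052
-45:24.4(206) -35:24.5(510) -25:24.4(567) -15:24.5(590) -5:24.6(653) 5:24.6(698) 15:24.7(910) 25:24.6(796) 35:24.6(867) 45:24.7(672) 
t 49.0 at [0.6499 0.0128 0.0902] hd -1.513 need dx -0.011 dy -0.001 dz 0.273 spin -0.000 open 0.0191
```

Post 4's heavy end is towards +y. Regripping towards -y and heading for board spot (0.572, 0.25).

```bash
python3 -m creep '[{"fingers":0,"dx":0,"dy":0,"dz":0.15,"spin":0},{"fingers":0,"dx":0,"dy":0,"dz":0.27,"spin":0},{"fingers":0,"dx":0,"dy":0,"dz":0.27,"spin":0},{"fingers":0.376,"dx":0,"dy":0,"dz":0.27,"spin":0},{"fingers":0.376,"dx":0,"dy":0,"dz":0.27,"spin":0},{"fingers":0.376,"dx":0.125,"dy":0,"dz":0.27,"spin":0},{"fingers":0.376,"dx":0.125,"dy":0,"dz":0.27,"spin":0},{"fingers":0,"dx":0.125,"dy":0,"dz":0.27,"spin":0},{"fingers":0,"dx":0.125,"dy":0,"dz":0.27,"spin":0},{"fingers":0,"dx":0.125,"dy":0,"dz":0.27,"spin":0},{"fingers":0,"dx":0.125,"dy":0,"dz":0.27,"spin":0},{"fingers":0,"dx":0.125,"dy":0,"dz":-0.2,"spin":0},{"fingers":0,"dx":0.125,"dy":0,"dz":-0.65,"spin":0},{"fingers":0,"dx":0.125,"dy":0,"dz":-0.75,"spin":0},{"fingers":0,"dx":0.125,"dy":0,"dz":-0.75,"spin":0}]'
for i in 1 2; do python3 -m creep '[{"fingers":0,"dx":-0.4,"dy":0.2,"dz":0,"spin":0},{"fingers":0,"dx":-0.8,"dy":0.26,"dz":0,"spin":0},{"fingers":0,"dx":-0.8,"dy":0.26,"dz":0,"spin":0}]' >/dev/null; done
python3 -c "
from h import *
tilt();need(.572,.25,.09,np.pi/2+.058)"
```

```text
time_s: 50.88
ee_pos: [0.6509, -0.0017, 0.1809]
orientation: [-0.001, 0.727, -0.686, 0.0]
wrist_force: [-0.6, 0.4, -3.8]
opening: 0.0192
-45:26.1(106) -35:26.2(529) -25:26.2(585) -15:26.2(601) -5:26.4(669) 5:26.4(717) 15:26.7(1094) 25:26.4(838) 35:26.5(140) 
t 51.7 at [0.5764 0.1866 0.1787] hd -1.511 need dx -0.529 dy 0.005 dz 0.739 spin 0.004 open 0.0193
```

```bash
python3 -m creep '[{"fingers":0,"dx":-0.4,"dy":0,"dz":0,"spin":0},{"fingers":0,"dx":-0.53,"dy":0,"dz":0.2,"spin":0},{"fingers":0,"dx":-0.53,"dy":0,"dz":0.74,"spin":0},{"fingers":0,"dx":-0.53,"dy":0,"dz":0.74,"spin":0},{"fingers":0,"dx":-0.53,"dy":0,"dz":0.74,"spin":0},{"fingers":0,"dx":-0.53,"dy":0,"dz":0.74,"spin":0}]'
python3 -m creep '[{"fingers":0.229,"dx":0,"dy":0,"dz":0,"spin":0},{"fingers":0.231,"dx":0,"dy":0,"dz":0,"spin":0},{"fingers":0.233,"dx":0,"dy":0,"dz":0,"spin":0},{"fingers":0.233,"dx":0,"dy":0,"dz":0,"spin":0},{"fingers":0.233,"dx":0,"dy":0,"dz":0,"spin":0}]'
python3 -c "
from h import *
feel(3);tilt();side();need(.572,.25,.09,np.pi/2+.058)"
```

```text
time_s: 52.42
ee_pos: [0.5754, 0.2498, 0.0942]
orientation: [-0.002, 0.727, -0.686, 0.0]
wrist_force: [-0.1, -0.0, -2.1]
opening: 0.0187
time_s: 53.05
ee_pos: [0.5737, 0.2493, 0.0917]
orientation: [0.0, 0.727, -0.686, -0.0]
wrist_force: [-0.2, 0.5, -1.8]
opening: 0.0199
F [ 0.    0.53 -2.27] T [0.099 0.016 0.014] T about tool y -0.100
15:32.6(875) 25:-2.3(2161) 
z-55:x29.2(67) z-45:x28.3(158) z-35:x27.2(183) z-25:x25.9(212) z-15:x24.8(251) z-5:x23.5(297) z5:x22.4(347) z15:x21.2(432) z25:x20.0(533) z35:x18.9(516) 
t 53.3 at [0.5739 0.2495 0.0918] hd -1.513 need dx -0.005 dy 0.015 dz 0.015 spin -0.000 open 0.0199
```

```bash
python3 -m creep '[{"fingers":0.232,"dx":0,"dy":0,"dz":0.05,"spin":0},{"fingers":0.232,"dx":0,"dy":0,"dz":0.09,"spin":0},{"fingers":0.232,"dx":0,"dy":0,"dz":0.09,"spin":0}]'| grep -E "pos|force"
for i in 1 2; do python3 -m creep '[{"fingers":0.232,"dx":0,"dy":0,"dz":0.02,"spin":0},{"fingers":0.232,"dx":0,"dy":0,"dz":0.02,"spin":0}]' | grep -E "pos|force"; done
python3 -c "
from h import *
side()"
```

```text
ee_pos: [0.5734, 0.2492, 0.0803]
wrist_force: [0.3, -0.0, -3.1]
ee_pos: [0.5739, 0.2495, 0.0786]
wrist_force: [0.2, 0.3, -2.3]
ee_pos: [0.5746, 0.25, 0.0782]
wrist_force: [-3.0, -0.6, 10.3]
z-55:x29.5(56) z-45:x28.7(159) z-35:x27.4(182) z-25:x26.1(213) z-15:x24.9(252) z-5:x23.7(295) z5:x22.5(355) z15:x21.3(429) z25:x20.0(535) z35:x18.8(564)
```

Contact made. Releasing, rising clear, checking all four, then turning the tool for closing the cover.

```bash
python3 -m creep '[{"fingers":0.232,"dx":0,"dy":0,"dz":-0.02,"spin":0},{"fingers":0.25,"dx":0,"dy":0,"dz":-0.02,"spin":0},{"fingers":0.3,"dx":0,"dy":0,"dz":-0.02,"spin":0},{"fingers":0.376,"dx":0,"dy":0,"dz":-0.02,"spin":0},{"fingers":0.376,"dx":0,"dy":0,"dz":-0.02,"spin":0},{"fingers":0.376,"dx":0,"dy":0,"dz":-0.5,"spin":0},{"fingers":0.376,"dx":0,"dy":0,"dz":-1,"spin":0},{"fingers":0.376,"dx":0,"dy":0,"dz":-1,"spin":0}]' | grep -E "pos|force"
python3 -c "
from h import *
tops()"
python3 -m creep '[{"fingers":0,"dx":0,"dy":0,"dz":-0.5,"spin":0.3},{"fingers":0,"dx":0,"dy":0,"dz":-0.9,"spin":0.65},{"fingers":0,"dx":0,"dy":0,"dz":-0.9,"spin":1},{"fingers":0,"dx":0,"dy":0,"dz":-0.9,"spin":1}]' | grep -E "pos|force"
for i in 1 2; do python3 -m creep '[{"fingers":0,"dx":0,"dy":0,"dz":0,"spin":0.3},{"fingers":0,"dx":0,"dy":0,"dz":0,"spin":0.65},{"fingers":0,"dx":0,"dy":0,"dz":0,"spin":1},{"fingers":0,"dx":0,"dy":0,"dz":0,"spin":1}]' | grep -E "pos|force"; done
python3 -c "
from h import *
print(np.round(r.get_state()['q'],2)); tops(); need(.780,.025,.31,.123)
c,p,d=shot('top');np.savez('pics/top3.npz',p=p,d=d)
H,S,V=[a.astype(int) for a in cv2.split(cv2.cvtColor(p,cv2.COLOR_RGB2HSV))]
yy,xx=np.mgrid[:400,:640]
m=(H>18)&(H<32)&(S>130)&(V>70)&(xx>270)&(xx<350)&(yy>90)&(yy<150)
v,u=np.where(m);print(m.sum(),u.min(),u.max(),v.min(),v.max())
o,dd=ray(c,np.c_[u,v]);X=o+dd*d[v,u][:,None];k=(d[v,u]>0)&(X[:,2]>.2);print(k.sum(),np.round(np.median(X[k],0),3),np.round(X[k].min(0),3),np.round(X[k].max(0),3))
"
```

```text
ee_pos: [0.5764, 0.251, 0.2022]
wrist_force: [-0.1, -0.0, -1.2]
top 828 [0.5142 0.1888 0.1236] [0.023 0.022 0.01 ]
top 678 [0.5759 0.2278 0.1237] [0.021 0.021 0.01 ]
top 421 [0.5409 0.3749 0.1233] [0.021 0.023 0.01 ]
ee_pos: [0.5734, 0.2493, 0.3033]
wrist_force: [0.8, 0.6, -1.0]
ee_pos: [0.5734, 0.2492, 0.3026]
wrist_force: [-1.0, 0.0, -0.3]
ee_pos: [0.5736, 0.2493, 0.3033]
wrist_force: [0.2, -1.0, 0.3]
[ 0.72  0.24  0.01 -0.   -1.34 -2.16]
top 387 [0.5131 0.1896 0.1238] [0.021 0.021 0.009]
top 373 [0.5308 0.3092 0.1237] [0.022 0.022 0.01 ]
top 378 [0.5388 0.3761 0.1234] [0.022 0.023 0.009]
top 334 [0.575  0.2287 0.1237] [0.021 0.021 0.01 ]
t 56.8 at [0.5736 0.2493 0.3035] hd -3.005 need dx -1.449 dy -2.087 dz -0.054 spin 0.028 open 0.0001
259 282 332 105 140
212 [0.755 0.02  0.27 ] [ 0.731 -0.063  0.203] [0.77  0.105 0.28 ]
```

All four stand (tops at z ≈ 0.124). The lip is at (0.755, 0.020, 0.27). Moving behind it from above to hook it closed.

```bash
for i in 1 2; do python3 -m creep '[{"fingers":0,"dx":-0.2,"dy":-0.4,"dz":-0.04,"spin":0.014},{"fingers":0,"dx":-0.5,"dy":-0.8,"dz":-0.04,"spin":0.014},{"fingers":0,"dx":-0.74,"dy":-1,"dz":-0.04,"spin":0.014},{"fingers":0,"dx":-0.74,"dy":-1,"dz":-0.04,"spin":0.014}]' | grep -E "pos|force"; done
python3 -m creep '[{"fingers":0,"dx":0,"dy":0,"dz":0,"spin":0},{"fingers":0,"dx":0,"dy":0,"dz":0,"spin":0}]' | grep -E "pos|force"
python3 -c "
from h import *
print(np.round(r.get_state()['q'],2)); need(.786,.026,.262,.123)"
```

```text
ee_pos: [0.6787, 0.1398, 0.3073]
wrist_force: [0.3, 0.3, -0.7]
ee_pos: [0.781, 0.0319, 0.3115]
wrist_force: [-0.3, 0.5, -1.2]
ee_pos: [0.7794, 0.0346, 0.3146]
wrist_force: [0.2, -0.1, -0.2]
[ 0.29  0.51  0.43 -0.   -1.49 -1.75]
t 58.1 at [0.7794 0.0346 0.3146] hd -3.024 need dx -0.046 dy -0.078 dz 0.438 spin -0.011 open 0.0001
```

```bash
python3 -m creep '[{"fingers":0,"dx":-0.05,"dy":-0.08,"dz":0,"spin":0},{"fingers":0,"dx":-0.05,"dy":-0.08,"dz":0.15,"spin":0},{"fingers":0,"dx":-0.05,"dy":-0.08,"dz":0.3,"spin":0},{"fingers":0,"dx":-0.05,"dy":-0.08,"dz":0.4,"spin":0},{"fingers":0,"dx":-0.05,"dy":-0.08,"dz":0.4,"spin":0}]' | grep -E "pos|force"
python3 -c "
from h import *
need(.701+.016*.992,.016+.002,.263,.123)"
```

```text
ee_pos: [0.7864, 0.0247, 0.2638]
wrist_force: [-0.8, 0.8, 0.2]
t 58.8 at [0.7864 0.0247 0.2638] hd -3.027 need dx 0.582 dy 0.011 dz 0.006 spin -0.016 open 0.0002
```

```bash
python3 -m creep '[{"fingers":0,"dx":0.15,"dy":0,"dz":0,"spin":0},{"fingers":0,"dx":0.3,"dy":0,"dz":0,"spin":0},{"fingers":0,"dx":0.45,"dy":0,"dz":0,"spin":0},{"fingers":0,"dx":0.6,"dy":0,"dz":0,"spin":0},{"fingers":0,"dx":0.75,"dy":0,"dz":0,"spin":0},{"fingers":0,"dx":0.9,"dy":0,"dz":0,"spin":0},{"fingers":0,"dx":0.97,"dy":0,"dz":0,"spin":0}]' | grep -E "pos|force"
python3 -c "
from h import *
need(.703-.103*.992,.016-.103*.123,.247,.123)
c,p,d=shot('top');np.savez('pics/top4.npz',p=p,d=d)
H,S,V=[a.astype(int) for a in cv2.split(cv2.cvtColor(p,cv2.COLOR_RGB2HSV))]
yy,xx=np.mgrid[:400,:640]
m=(H>18)&(H<32)&(S>130)&(V>70)&(xx>270)&(xx<350)&(yy>90)&(yy<230)
v,u=np.where(m)
o,dd=ray(c,np.c_[u,v]);X=o+dd*d[v,u][:,None];k=(d[v,u]>0)&(X[:,2]>.15);print(k.sum(),np.round(np.median(X[k],0),3),np.round(X[k].min(0),3),np.round(X[k].max(0),3))
"
```

```text
ee_pos: [0.6715, 0.0114, 0.267]
wrist_force: [1.4, 0.3, -0.9]
t 59.6 at [0.6715 0.0114 0.267 ] hd -3.027 need dx 0.593 dy 0.001 dz 0.167 spin -0.016 open -0.0000
50 [ 0.656 -0.006  0.279] [ 0.623 -0.075  0.271] [0.666 0.092 0.469]
```

```bash
python3 -m creep '[{"fingers":0,"dx":0.1,"dy":0,"dz":0.015,"spin":0},{"fingers":0,"dx":0.23,"dy":0,"dz":0.035,"spin":0},{"fingers":0,"dx":0.365,"dy":0,"dz":0.07,"spin":0},{"fingers":0,"dx":0.48,"dy":0,"dz":0.11,"spin":0},{"fingers":0,"dx":0.59,"dy":0,"dz":0.16,"spin":0},{"fingers":0,"dx":0.7,"dy":0,"dz":0.23,"spin":0},{"fingers":0,"dx":0.82,"dy":0,"dz":0.31,"spin":0},{"fingers":0,"dx":0.91,"dy":0,"dz":0.39,"spin":0},{"fingers":0,"dx":1,"dy":0,"dz":0.47,"spin":0},{"fingers":0,"dx":1,"dy":0,"dz":0.47,"spin":0}]' | grep -E "pos|force"
python3 -c "
from h import *
need(.703-.193*.992,.016-.193*.123,.163,.123)"
```

```text
ee_pos: [0.5511, -0.0026, 0.2087]
wrist_force: [0.4, -0.2, 0.4]
t 60.9 at [ 0.5511 -0.0026  0.2087] hd -3.027 need dx 0.332 dy -0.005 dz 0.381 spin -0.016 open -0.0001
```

```bash
python3 -m creep '[{"fingers":0,"dx":0.1,"dy":0,"dz":0.09,"spin":0},{"fingers":0,"dx":0.19,"dy":0,"dz":0.18,"spin":0},{"fingers":0,"dx":0.27,"dy":0,"dz":0.28,"spin":0},{"fingers":0,"dx":0.34,"dy":0,"dz":0.38,"spin":0},{"fingers":0,"dx":0.4,"dy":0,"dz":0.5,"spin":0},{"fingers":0,"dx":0.46,"dy":0,"dz":0.62,"spin":0},{"fingers":0,"dx":0.51,"dy":0,"dz":0.74,"spin":0},{"fingers":0,"dx":0.545,"dy":0,"dz":0.85,"spin":0},{"fingers":0,"dx":0.545,"dy":0,"dz":0.85,"spin":0}]' | grep -E "pos|force"
python3 -c "
from h import *
need(.703-.230*.992,.016-.230*.123,.046,.123)
c,p,d=shot('scene');np.savez('pics/s4.npz',p=p,d=d)"
```

```text
ee_pos: [0.4861, -0.0102, 0.1062]
wrist_force: [-0.5, -0.3, -0.4]
t 62.0 at [ 0.4861 -0.0102  0.1062] hd -3.027 need dx 0.095 dy -0.006 dz 0.502 spin -0.016 open -0.0000
```

```bash
python3 -m creep '[{"fingers":0,"dx":0.05,"dy":0,"dz":0.12,"spin":0},{"fingers":0,"dx":0.08,"dy":0,"dz":0.24,"spin":0},{"fingers":0,"dx":0.1,"dy":0,"dz":0.35,"spin":0},{"fingers":0,"dx":0.1,"dy":0,"dz":0.45,"spin":0},{"fingers":0,"dx":0.1,"dy":0,"dz":0.5,"spin":0},{"fingers":0,"dx":0.1,"dy":0,"dz":0.53,"spin":0},{"fingers":0,"dx":0.1,"dy":0,"dz":0.53,"spin":0}]' | grep -E "pos|force"
python3 -c "
from h import *
feel(2);need(.703-.230*.992,.016-.230*.123,.046,.123)"
```

```text
ee_pos: [0.4745, -0.0116, 0.0449]
wrist_force: [-10.4, 1.3, 17.8]
F [-10.22   1.53  18.54] T [0.485 3.498 0.074] T about tool y 3.419
t 63.1 at [ 0.4745 -0.0116  0.0449] hd -3.027 need dx -0.002 dy -0.006 dz -0.009 spin -0.016 open 0.0003
```

The lip is pressed down at z = 0.045 with 18 N, so the cover is closed. Rising and moving away to check the opener and everything else.

```bash
python3 -m creep '[{"fingers":0,"dx":0.03,"dy":0,"dz":-0.1,"spin":0},{"fingers":0,"dx":0.05,"dy":0,"dz":-0.5,"spin":0},{"fingers":0,"dx":0.05,"dy":0,"dz":-1,"spin":0},{"fingers":0,"dx":0.05,"dy":0,"dz":-1,"spin":0}]' | grep -E "pos|force"
for i in 1 2; do python3 -m creep '[{"fingers":0.5,"dx":0,"dy":-0.5,"dz":-0.3,"spin":0},{"fingers":0.5,"dx":0,"dy":-1,"dz":-0.6,"spin":0},{"fingers":0.5,"dx":0,"dy":-1,"dz":-0.6,"spin":0}]' | grep -E "pos|force"; done
python3 - <<'E'
from h import *
need(.5,-.3,.3,.15)
cw,pw,dw=shot("wrist");ct,pt,dt=shot("top");cs,ps,ds=shot("scene")
cv2.imwrite("pics/fin.png",np.vstack([np.hstack([cv2.resize(a,(400,250)) for a in (pw[:,:,::-1],pt[:,:,::-1])]),cv2.resize(ps[60:260,140:460,::-1],(800,350))[:, :]]))
np.savez("pics/fin.npz",pw=pw,dw=dw,pt=pt,ps=ps)
# brass lip from scene depth
def cl(c,p,d,box,zlo):
    H,S,V=[a.astype(int) for a in cv2.split(cv2.cvtColor(p,cv2.COLOR_RGB2HSV))]
    yy,xx=np.mgrid[:400,:640];x0,x1,y0,y1=box
    m=(H>18)&(H<32)&(S>130)&(V>60)&(xx>x0)&(xx<x1)&(yy>y0)&(yy<y1)&(d>0)
    v,u=np.where(m);o,dd=ray(c,np.c_[u,v]);X=o+dd*d[v,u][:,None];print("brass",m.sum(),np.round(np.median(X,0),3) if len(X) else '')
cl(ct,pt,dt,(285,350,195,230),0)
v,u=np.where(dw>.05);o,dd=ray(cw,np.c_[u,v]);X=o+dd*dw[v,u][:,None]
H,S,V=[a.astype(int) for a in cv2.split(cv2.cvtColor(pw,cv2.COLOR_RGB2HSV))]
k=(X[:,2]>.012)&(X[:,2]<.04)&(abs(X[:,0]-.53)<.12)&(abs(X[:,1]+.32)<.13)
if k.any(): print("opener pts",k.sum(),np.round(X[k].min(0),3),np.round(X[k].max(0),3),np.round(X[k].mean(0),3))
E
```

```text
ee_pos: [0.4727, -0.0111, 0.1692]
wrist_force: [-0.6, 0.7, -1.3]
ee_pos: [0.4841, -0.1335, 0.2379]
wrist_force: [-0.4, 0.5, -0.6]
ee_pos: [0.4975, -0.2527, 0.3091]
wrist_force: [-0.5, 0.0, -0.6]
t 64.3 at [ 0.4975 -0.2527  0.3091] hd -3.029 need dx 0.023 dy -0.394 dz 0.076 spin -0.075 open 0.0427
brass 145 [0.47  0.03  0.046]
opener pts 959 [ 0.48  -0.38   0.012] [ 0.601 -0.35   0.032] [ 0.534 -0.364  0.024]
```

View pics/fin.png

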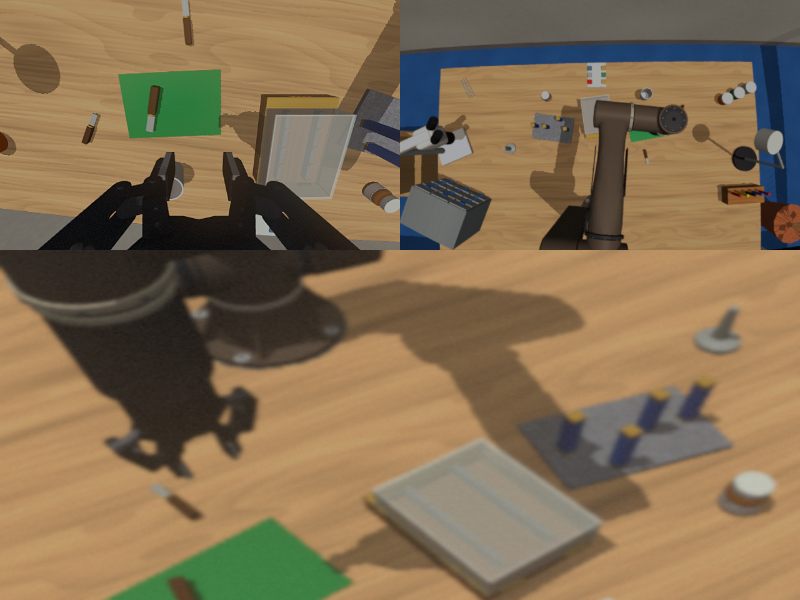

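The final view (viewed: 16) shows all four posts standing on the board and the case closed and empty. The opener is flat on the mat, knocked about 4 cm sideways but fully on it, and the jar, cup and mandrel are where they were. The robot is touching nothing, so I'm handing in.

```bash
python3 -c "
from h import *
print(r.get_state()['time_s'],r.get_state()['wrist_force']); print(r.finish_job())"
```

```text
64.475 [-0.27298148  0.14032031  0.28420289]
the job is handed in; nothing more can be done
None
```

The job is done and handed in at 64 s; the hand-in reports no verdict.

**What I did**
- I levered the cover up with the largest opener, swung it to its stop, and laid the opener back on the mat.
- All four posts were in the case. For each one I felt for the heavy end, regripped nearer the light end, and eased the grip over the board so the heavy end swung down. I then set the post down and released it.
- I hooked the lip from behind and pressed the cover shut with the closed fingers.

**Last checks**
- **Posts:** all four stand, with tops measured at about 0.124 m against 0.122 m expected.
- **Cover:** the lip measured 0.046 m above the bench, where fully closed is 0.045 m.
- **Opener:** it lies flat and wholly on the mat. At some point it was knocked about 4 cm sideways, but it didn't need moving.
- **Bystanders:** I saw no change in the jar, cup or mandrel stand in the final picture, but did not re-measure them.

**What disagreed**
- The wrist camera read about 2 mm high throughout.
- While I pressed the first post onto the board, the wrist force reached about 47 N. That force went through the held post, not the gripper's body, and was within the 120 N wrist limit.
- Some torque readings taken after a swing were noisy, so I judged how upright each post was from depth instead.

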